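# Lay the slim computer on its side for service

## Robot

A 7-joint arm with a two-finger parallel gripper is mounted at the origin on the work surface. World frame = base frame: x ahead of the robot, y to its left, z up, the work surface at z = 0. Lengths are in m, angles in rad, forces in N, time in s.
With the tool pointing down it reaches from about 0.4 to 0.9 m from the base axis. Payload 5.5 kg.
Tool frame: the origin (TCP) lies on the centre line of the jaws, within the pads' length; the fingertips stand tip_reach ahead of it and the grasp point (between the pads) lies 5 mm behind it (tip_reach is the distance from the TCP to the fingertips, in m); z points along the fingers, y is the direction in which the jaws open and shut (so a half turn about z gives the same grasp; the last joint's range is limited). The gripper opens to 85 mm and grips with 20 to 120 N. Pads are 22 mm wide; open, the fingers measure 114 mm over their backs; the gripper's body (76 mm by 85 mm) begins 54 mm behind the grasp point. The pads swing forward as they close: fully open they stand 13 mm farther back than shut.
Start: joints at [-1.086, 0.501, -0.427, 1.55, 0.221, 1.138, -0.21], TCP at [0.143, 0.634, 0.245] pointing down, gripper open.
Joint ranges: [-2.88, 2.88], [-0.31, 2.03], [-1.54, 1.56], [0.2, 2.42], [-1.41, 4.55], [0.19, 2.02], [-2.57, 2.57]. Speed limits (rad/s): [2.57, 2.57, 3.14, 3.14, 3.14, 3.14, 3.14].

## Interface

Orientations are given as a 3x3 rotation matrix whose columns are the frame's x, y, z axes.
In Python, from rig import * gives the robot as it stands.
- The arm moves only by the tool apply_moves, never from a script. Its argument "deltas" is a list of rows, each an object of numbers: "x", "y", "z": the shift along the world's x, y, z in mm; "ax", "ay", "az": the turn, a rotation vector about the world's x, y, z in degrees. In form: [{"x": .., "y": .., "z": .., "ax": .., "ay": .., "az": ..}, ...]. A call has 1 to 5 rows; each row is the pose to reach, as a shift and turn from the pose measured when the call began; what a row does not reach only later rows make up. A row lasts 1/10 s, in which the tool goes at most 50 mm and 8.59 degrees, less where a joint would pass 70% of its speed; a pose out of reach is approached as far as the arm can. A call with a gripper value outside its range is refused whole. "hand" is the opening, from 0 (shut) to 1 (fully open), set as the call begins (left out, the last holds). The fingers move at their own pace and stop on an object; "grip_force" is the grip in N (left out, the last holds). Time passes only in rows, so rows that repeat a pose let the fingers close. It gives the time, the measured TCP pose, the force and the opening at its end, in the units of the state.
- read_state(): the state, without advancing time (a new reading comes with each control period).
- read_camera(name): name is "scene" or "top" or "wrist"; returns a dict with "pixels" (400x640x3 uint8, red, green, blue), "range_z" (400x640 float32, m along the optical axis (not along the pixel's ray), 0 where there is no reading), "K" (3x3 intrinsics, pixels), "R" (3x3) and "t" (3): a world point X has camera coordinates R X + t. Camera axes: x right, y down, z forward; pixel columns grow to the right and rows downward; lengths in m; the calibration is good to about 2 mm. A picture is of the moment at which its call begins.
- sign_off(): hands the job in, once; it reports no verdict.
The state is a dict: "time_s": time; "qpos": joint angles; "joint_vel": joint speeds; "effort": joint torques, N m; "position": TCP position; "ee_rot": TCP orientation; "wrist_force": force on the tool from outside, world axes, zero at the start; "wrist_torque": the same for the moment, N m; "width": finger opening in m.
Only numpy, scipy, OpenCV 4.12 (cv2) and the standard library are available. Lean on these libraries where they do the work, as an engineer would, in place of code of your own. Each camera call takes 0.05 s, during which the arm holds its last target.

## Task

The slim computer stands on edge beside the yellow-edged service block, with its ribbed grey cover facing away from the block. Tip it over against the block's edge and ease it down with the fingers so that it ends lying flat and square on the block, cover up, ready to be opened, with nothing touching it. It holds a working disk, so push it past its balance, catch it and lower it gently: never let it fall, do not grip it or lift it clear of the bench and block, and leave everything else on the bench as it is.

Things in the scene. Friction and masses are not known exactly. Their poses are not given: they have to be found in the camera images.
- computer: Slim black computer, rigid, evenly weighted, 0.65 to 0.95 kg, standing loose: 150 mm deep (x: grey bezel at -x, metal socket panel at +x), 42 mm thick (y), 205 mm tall (z, up at the start). Ribbed grey cover at +y; the plain black -y face looks at the block and is to lie on it, so it falls towards its own -y and ends with +y up. Origin: centre of its underside. Gap to the block 3 to 8 mm.
- computer_center (a point): Middle of the computer, 102.5 mm above its underside while it stands. Past its balance (leaning about 17 degrees) it falls by itself onto whatever is in front. While it tips, its foot slides back from the stop edge by up to some 55 mm.
- block: Plywood service block screwed to the bench, rubber top, yellow metal angle on its stop edge: 200 mm along the edge (x), 110 mm wide, 25 mm high. Origin: bench height, middle of the yellow edge; it reaches from y = 0 to y = -110 mm, the computer stands on the +y side. Lying on it, the computer overhangs both edges by 30 to 65 mm, so a fingertip has 25 mm of room under its top end.
- duster: Bystander: white and green spray can with a black nozzle, 52 mm across, 176 mm tall, upright; origin at the centre of its underside.
- mug: Bystander: white mug, 80 mm across, 92 mm tall, handle at its +y; origin at the centre of its underside.
- drive: Bystander: silver disk drive lying flat, 102 by 147 by 26 mm; origin at the centre of its underside.
- fan: Bystander: square black cooling fan lying flat, 80 by 80 by 25 mm; origin at the centre of its underside.
- brick: Bystander: black power supply brick lying flat, 50 by 115 by 32 mm; origin at the centre of its underside.
- screwdriver: Bystander: screwdriver with an orange handle, 190 mm long, 26 mm across the handle, lying along its x (handle at -x); origin under its middle.
- mouse: Bystander: grey computer mouse, 62 by 105 by 33 mm; origin at the centre of its underside.
Things that resemble listed ones, but are neither listed nor needed, are in the scene too. What is shaped like the computer but brown or turquoise is not meant.

How it is judged:
By the outcome, as a careful person would: the job done as asked, in the order asked, and still so for the second after the job is handed in, with the robot touching nothing.
It also fails if it takes over 48 s, if anything falls off the work surface, if the arm or the gripper's body presses on something with over 40 N, if the wrist force passes 120 N, or if a joint passes its speed limit or range.

## Working session

There is one attempt and no reset: what is moved stays moved. The work goes in short steps, Python scripts to look and compute and a tool call to move; the robot and the scene stay as the last step left them, time stands still between calls to the robot, and variables do not carry over. Pictures are saved under pics/ and viewed, and the job is handed in when it is done.

Besides the shell and the picture viewer there is one more tool, called after "Emit:" as name(argument=value, ...), one argument or row to a line, values as JSON. apply_moves: Moves the arm, as the interface text tells. Its arguments: {"type":"object","properties":{"deltas":{"type":"array"},"hand":{"type":"number"},"grip_force":{"type":"number"}},"required":["deltas"]}

```bash
ls; mkdir -p pics
python3 - <<'E'
from rig import *
import cv2,numpy as np
for n in ["scene","top","wrist"]:
    c=read_camera(n); cv2.imwrite(f"pics/{n}0.png",c["pixels"][:,:,::-1]); np.savez(f"{n}0.npz",**c)
    print(n,c["K"].tolist(),c["R"].round(3).tolist(),c["t"].round(3).tolist(), (c["range_z"]>0).mean())
s=read_state();print({k:(np.round(v,3).tolist()) for k,v in s.items()})
try: print(tip_reach)
except Exception as e: print(e)
E
```

```text
pics
scene [[463.6229433710426, 0.0, 317.0904795662536], [0.0, 463.6229433710426, 198.7260494083166], [0.0, 0.0, 1.0]] [[0.341, 0.94, -0.018], [0.702, -0.267, -0.66], [-0.626, 0.212, -0.751]] [-0.183, -0.361, 1.814] 0.9959296875
top [[424.8687727615176, 0.0, 321.98684301841206], [0.0, 424.8687727615176, 201.1995860474785], [0.0, 0.0, 1.0]] [[-0.013, -1.0, 0.013], [-0.993, 0.011, -0.115], [0.115, -0.015, -0.993]] [-0.011, 0.595, 1.366] 0.99590234375
wrist [[305.62361269315545, 0.0, 318.6901742106782], [0.0, 305.62361269315545, 199.7617477976272], [0.0, 0.0, 1.0]] [[0.22, 0.975, -0.002], [0.934, -0.21, 0.287], [0.28, -0.066, -0.958]] [-0.648, -0.037, 0.38] 0.99590625
{'time_s': 0.15, 'qpos': [-1.086, 0.502, -0.427, 1.551, 0.221, 1.138, -0.21], 'joint_vel': [0.001, -0.003, 0.0, -0.004, -0.002, 0.001, -0.0], 'effort': [-0.007, -57.003, -5.825, -28.128, 0.011, 0.008, 0.0], 'position': [0.143, 0.634, 0.244], 'ee_rot': [[-0.976, 0.22, -0.0], [0.22, 0.976, -0.001], [0.0, -0.002, -1.0]], 'wrist_force': [-0.078, -0.146, 0.545], 'wrist_torque': [-0.035, 0.023, -0.002], 'width': 0.086}
0.014
```

View pics/scene0.png

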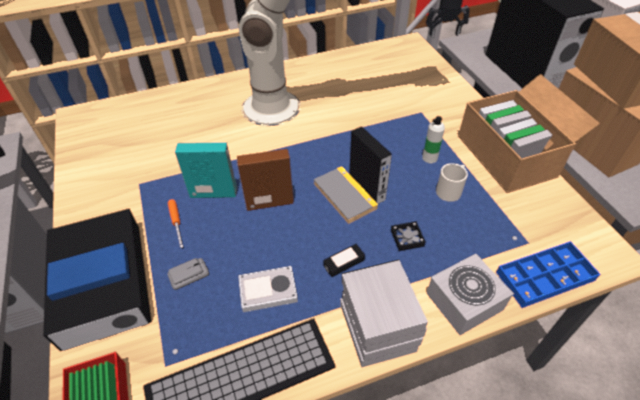

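View pics/top0.png

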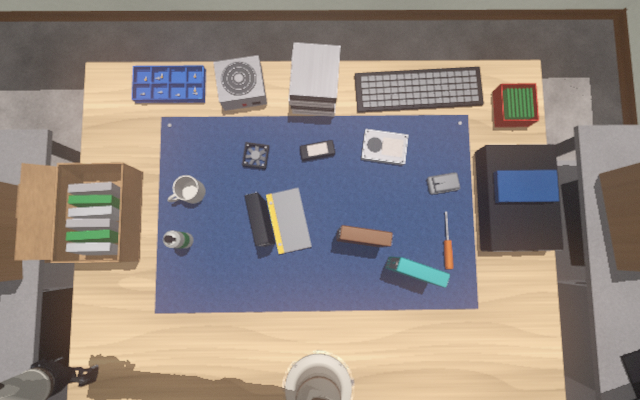

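View pics/wrist0.png

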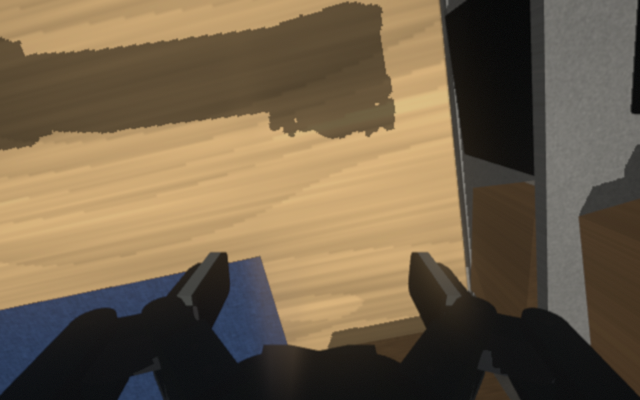

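The scene picture shows the black computer at (370,165) beside the block at (345,193). In the top view the computer is at (259,220) and the yellow edge runs (268,195)–(283,252). Next I'll measure both.

```bash
cat > h.py <<'E'
import numpy as np,cv2
def cloud(c):
    K,R,t=c["K"],c["R"],c["t"]; z=c["range_z"].astype(float)
    v,u=np.mgrid[0:z.shape[0],0:z.shape[1]]
    P=np.stack([(u-K[0,2])/K[0,0]*z,(v-K[1,2])/K[1,1]*z,z],-1)
    return (P-t)@R
def rect(p):
    (c,s,a)=cv2.minAreaRect((p[:,:2]*1000).astype(np.float32)); return np.round(c,1),np.round(s,1),round(a,2)
E
python3 - <<'E'
from h import *
for n in ["top","scene"]:
    c=np.load(f"{n}0.npz"); W=cloud(c); px=c["pixels"].astype(int)
    hsv=cv2.cvtColor(c["pixels"],cv2.COLOR_RGB2HSV)
    roi=(W[...,0]>0.3)&(W[...,0]<0.8)&(W[...,1]>-0.1)&(W[...,1]<0.3)
    dark=hsv[...,2]<75
    m=roi&(W[...,2]>0.195)&(W[...,2]<0.215)
    print(n,"comp top",m.sum(),rect(W[m]),W[m][:,2].mean())
    yel=roi&(hsv[...,0]>18)&(hsv[...,0]<35)&(hsv[...,1]>130)&(hsv[...,2]>100)&(W[...,2]>0.01)&(W[...,2]<.05)
    print("yellow",yel.sum(),rect(W[yel]),np.median(W[yel][:,2]))
    b=roi&(W[...,2]>0.018)&(W[...,2]<0.032)&(W[...,0]<0.7)
    nn,l,st,ce=cv2.connectedComponentsWithStats(b.astype(np.uint8))
    for i in np.argsort(-st[1:,4])[:3]+1: print("b",st[i],rect(W[l==i]))
    # face normal
    if n=="top":
        for z in [0.0]: print(np.median(W[300,300:320,2]))
    for nm,k in dict(h1=(0.01,0.3)).items():
        mm=(W[...,2]>k[0])&(W[...,2]<k[1])&(W[...,0]>.2)&(W[...,0]<1)&(abs(W[...,1])<.45)
        nn,l,st,ce=cv2.connectedComponentsWithStats(mm.astype(np.uint8))
        for i in range(1,nn):
            if st[i,4]>60: print(nm,st[i],rect(W[l==i]),W[l==i][:,2].max().round(3))
E
```

```text
top comp top 955 (array([530.9,  55.1]), array([150.9, 304.5]), 1.73) 0.2052506730676926
yellow 241 (array([523.9, 138.6]), array([197.5,  15. ]), 12.34) 0.025514275944216454
b [ 266  188   45   66 1966] (array([533.9,  95.1]), array([200. , 109.5]), 12.18)
b [266 205   1   3   3] (array([582.7, 167.1]), array([7.4, 0.1]), 6.17)
b [273 242   2   3   3] (array([460. , 141.6]), array([1.2, 7.2]), 64.1)
0.001154243684993771
h1 [ 288   66   51   50 2235] (array([951.2,   8.3]), array([152.3, 107.4]), 85.57) 0.175
h1 [ 215   77   52   33 1391] (array([966.1, 247.6]), array([ 83.9, 151.3]), 7.74) 0.098
h1 [182  85  23  18 168] (array([972.3, 414.7]), array([68.8, 54. ]), 88.93) 0.041
h1 [ 355   84   92   29 2243] (array([ 952.4, -293.6]), array([ 95.1, 312. ]), 0.05) 0.03
h1 [ 361  129   47   36 1329] (array([ 780.8, -231.3]), array([147.8, 104. ]), 81.5) 0.038
h1 [299 140  36  21 538] (array([770. ,  -2.6]), array([ 51.8, 115.1]), 9.48) 0.042
h1 [241 142  28  27 410] (array([754.6, 205.8]), array([81. , 82.1]), 81.41) 0.035
h1 [426 174  26  21 431] (array([ 651.9, -412. ]), array([62. , 7
[... 1387 characters left out ...]
031
h1 [391 221  35  29 568] (array([759.7, 203.8]), array([82.6, 86.4]), 82.09) 0.034
h1 [323 243  43  34 751] (array([777.4,  -5.2]), array([ 52.6, 115.5]), 10.76) 0.039
h1 [ 427  254   70   55 1586] (array([970.7, 246. ]), array([ 79.6, 154.1]), 8.09) 0.093
h1 [178 258  31  28 555] (array([ 659.1, -414.9]), array([61.6, 76.9]), 7.78) 0.039
h1 [ 341  259   72   80 2610] (array([954.6,   3.9]), array([147.9, 101.9]), 85.73) 0.173
h1 [497 258  32  25 284] (array([975.7, 412.5]), array([70.5, 48.8]), 89.74) 0.038
h1 [ 239  266   59   45 1941] (array([ 786.3, -232.7]), array([147. , 106.2]), 81.92) 0.034
h1 [ 198  318  130   73 3911] (array([ 959. , -295.4]), array([ 89.1, 310.3]), 1.49) 0.028
```

Run:
```python
from h import *
for n in ["top","scene"]:
    c=np.load(f"{n}0.npz"); W=cloud(c)
    roi=(W[...,0]>0.3)&(W[...,0]<0.8)&(W[...,1]>0.08)&(W[...,1]<0.3)
    m=roi&(W[...,2]>0.198)&(W[...,2]<0.213)
    print(n,rect(W[m]))
    m=roi&(W[...,2]>0.035)&(W[...,2]<0.213)
    print(n,rect(W[m]))
    a=np.radians(12.2);ex=np.array([np.cos(a),np.sin(a)]);ey=np.array([-ex[1],ex[0]])
    for zl,zh in [(.018,.032),(.198,.213),(.035,.19)]:
        m=roi&(W[...,2]>zl)&(W[...,2]<zh)|((W[...,0]>0.4)&(W[...,0]<0.68)&(W[...,1]>0.03)&(W[...,1]<0.3)&(W[...,2]>zl)&(W[...,2]<zh))
        p=W[m][:,:2]; print(zl,np.percentile(p@ex*1000,[1,50,99]).round(1),np.percentile(p@ey*1000,[1,50,99]).round(1))
```

```text
top (array([527.7, 175.4]), array([150.7,  42.5]), 12.76)
top (array([527. , 175.2]), array([152.1,  42.5]), 12.76)
0.018 [444.3 555.5 821. ] [-73.  -10.7  79.9]
0.198 [478.8 551.5 625.6] [39.3 59.6 80.3]
0.035 [476.7 540.4 622.3] [38.6 39.5 74.3]
scene (array([532.8, 174.4]), array([154.9,  47.3]), 13.79)
scene (array([533.5, 174.3]), array([156.5,  48.2]), 13.28)
0.018 [449.6 577.  823.3] [-76.2  -8.2  78.9]
0.198 [483.6 564.4 633.1] [35.7 54.8 78.6]
0.035 [486.6 584.6 634.6] [34.9 38.3 76.1]
```

Run:
```python
import rig,numpy as np
print([n for n in dir(rig) if not n.startswith('_')])
from rig import *
from scipy.spatial.transform import Rotation as Ro
s=read_state()
def dh(a,al,d,th):
    # modified DH
    T=np.eye(4);T[:3,:3]=(Ro.from_euler('x',al)*Ro.from_euler('z',th)).as_matrix()
    T[:3,3]=[a,-np.sin(al)*d,np.cos(al)*d];return T
h=np.pi/2
P=[(0,0,.267),(0,-h,0),(0,h,.293),(.0525,h,0),(.0775,h,.3425),(0,h,0),(.076,-h,.097)]
def fk(q,tool=0.0):
    T=np.eye(4)
    for (a,al,d),t in zip(P,q): T=T@dh(a,al,d,t)
    T=T@np.array([[1,0,0,0],[0,1,0,0],[0,0,1,tool],[0,0,0,1]]);return T
T=fk(s["qpos"]);print(T.round(3)); 
p=s["position"];R=np.array(s["ee_rot"])
print(p,R.round(3))
print("az",np.degrees(np.arctan2(p[1],p[0])-np.arctan2(T[1,3],T[0,3])),np.hypot(*p[:2]),np.hypot(*T[:2,3]),T[2,3]-p[2])
```

```text
['Unreachable', 'read_camera', 'read_state', 'sign_off', 'tip_reach']
[[ 0.212 -0.977 -0.004  0.084]
 [-0.976 -0.212  0.04  -0.583]
 [-0.04  -0.004 -0.999  0.312]
 [ 0.     0.     0.     1.   ]]
[0.14292655 0.63357531 0.2444897 ] [[-0.976  0.22  -0.   ]
 [ 0.22   0.976 -0.001]
 [ 0.    -0.002 -1.   ]]
az 159.1181361564586 0.6494964715125713 0.5892679801267253 0.06796749686355003
```

```bash
cat >> h.py <<'E'
from scipy.spatial.transform import Rotation as Ro
A=np.radians(12.3); ex=np.array([np.cos(A),np.sin(A),0]); ey=np.array([-np.sin(A),np.cos(A),0]); ez=np.array([0,0,1.])
E0=np.array([533.9,95.1,0])+55*ey   # block edge middle, mm, z=0
UC=(np.array([527.7,175.4,0])-E0)@ex  # computer u offset
def loc(p): # world mm -> u,v',z
    q=np.asarray(p)-E0; return np.array([q@ex,q@ey,q[...,2]]) if q.ndim==1 else np.stack([q@ex,q@ey,q[:,2]],-1)
def wor(u,v,z): return E0+u*ex+v*ey+z*ez
def Rt(tau,flip=1): # tool rot at tilt tau deg
    R0=np.stack([flip*-ex, flip*ey, -ez],1) # x=-u,y=v: check det
    R=Ro.from_rotvec(np.radians(tau)*ex).as_matrix()@R0
    return R
def delta(s,u,v,z,tau,flip=1):
    d=wor(u,v,z)-np.array(s["position"])*1000
    rv=Ro.from_matrix(Rt(tau,flip)@np.array(s["ee_rot"]).T).as_rotvec(degrees=True)
    print("to",(u,v,z,tau),"d",d.round(1),"rv",rv.round(1))
def show(s):
    R=np.array(s["ee_rot"]); print("t",round(s["time_s"],2),"loc",loc(np.array(s["position"])*1000).round(1),"tiltaxis",(R[:,2]@ex).round(3),(R[:,2]@ey).round(3),(R[:,2]@ez).round(3),"w",round(s["width"]*1000,1),"F",np.round(s["wrist_force"],1),"q",np.round(s["qpos"],2))
E
python3 - <<'E'
from h import *
from rig import *
print(np.linalg.det(Rt(0)),UC,wor(UC,25,0),loc(np.array([527.7,175.4,0])))
s=read_state();show(s);delta(s,UC,-100,300,0);delta(s,UC,-100,300,45)
E
```

```text
1.0 11.048657456382072 [527.65261097 175.61734572   0.        ] [11.04865746 24.77754802  0.        ]
t 0.15 loc [-267.3  554.4  244.5] tiltaxis -0.001 -0.001 -1.0 w 85.7 F [-0.1 -0.1  0.5] q [-1.09  0.5  -0.43  1.55  0.22  1.14 -0.21]
to (np.float64(11.048657456382072), -100, 300, 0) d [ 411.4 -580.1   55.5] rv [ 0.1 -0.  25. ]
to (np.float64(11.048657456382072), -100, 300, 45) d [ 411.4 -580.1   55.5] rv [45.4 -0.2 23.7]
```

Emit:
apply_moves(
  deltas=[
    {"x":25,"y":-30,"z":20,"az":6},
    {"x":55,"y":-65,"z":40,"az":12},
    {"x":85,"y":-100,"z":60,"az":18},
    {"x":112,"y":-140,"z":70,"az":25},
    {"x":140,"y":-180,"z":75,"az":25},
  ],
)

```text
invalid input
```

Emit:
apply_moves(
  deltas=[
    {"x":27,"y":-40},
    {"x":54,"y":-80},
    {"x":81,"y":-120},
    {"x":108,"y":-160},
    {"x":135,"y":-200},
  ],
)

```text
invalid input
```

Run:
```python
from h import *
from rig import *
s=read_state();show(s);delta(s,UC,-100,300,0);delta(s,UC,-100,300,45)
```

```text
t 0.15 loc [-267.3  554.4  244.5] tiltaxis -0.001 -0.001 -1.0 w 85.7 F [-0.1 -0.1  0.5] q [-1.09  0.5  -0.43  1.55  0.22  1.14 -0.21]
to (np.float64(11.048657456382072), -100, 300, 0) d [ 411.4 -580.1   55.5] rv [ 0.1 -0.  25. ]
to (np.float64(11.048657456382072), -100, 300, 45) d [ 411.4 -580.1   55.5] rv [45.4 -0.2 23.7]
```

Emit:
apply_moves(
  deltas=[
    {"x":25,"y":-30,"z":20,"ax":0,"ay":0,"az":6},
    {"x":55,"y":-65,"z":40,"ax":0,"ay":0,"az":12},
    {"x":85,"y":-100,"z":60,"ax":0,"ay":0,"az":18},
    {"x":112,"y":-140,"z":70,"ax":0,"ay":0,"az":25},
    {"x":140,"y":-180,"z":75,"ax":0,"ay":0,"az":25},
  ],
)

```text
time_s: 0.65
position: [0.2839, 0.4524, 0.3205]
ee_rot: [[-0.976, -0.217, 0.001], [-0.217, 0.976, -0.0], [-0.001, -0.0, -1.0]]
wrist_force: [1.2, -0.2, -0.2]
width: 0.0858
```

Emit:
apply_moves(
  deltas=[
    {"x":27,"y":-40,"z":0,"ax":0,"ay":0,"az":0},
    {"x":54,"y":-80,"z":0,"ax":0,"ay":0,"az":0},
    {"x":81,"y":-120,"z":0,"ax":8,"ay":1.7,"az":0},
    {"x":108,"y":-160,"z":0,"ax":16,"ay":3.4,"az":0},
    {"x":135,"y":-200,"z":0,"ax":24,"ay":5.1,"az":0},
  ],
)

```text
time_s: 1.15
position: [0.4001, 0.2788, 0.32]
ee_rot: [[-0.976, -0.205, -0.076], [-0.219, 0.922, 0.32], [0.004, 0.329, -0.944]]
wrist_force: [0.3, 0.6, -0.8]
width: 0.085
```

Run:
```python
from h import *
from rig import *
s=read_state();show(s);delta(s,UC,-100,300,0);delta(s,UC,-100,300,45)
```

```text
t 1.15 loc [-91.6 153.  320. ] tiltaxis -0.006 0.329 -0.944 w 85.0 F [ 0.3  0.6 -0.8] q [-0.17  0.08 -0.28  1.95 -0.35  1.07  1.5 ]
to (np.float64(11.048657456382072), -100, 300, 0) d [ 154.2 -225.4  -20. ] rv [-18.7  -4.4  -0.3]
to (np.float64(11.048657456382072), -100, 300, 45) d [ 154.2 -225.4  -20. ] rv [25.3  5.3 -0.4]
```

Emit:
apply_moves(
  deltas=[
    {"x":31,"y":-45,"z":0,"ax":5,"ay":1,"az":0},
    {"x":62,"y":-90,"z":0,"ax":10,"ay":2,"az":0},
    {"x":93,"y":-135,"z":0,"ax":15,"ay":3,"az":0},
    {"x":124,"y":-180,"z":0,"ax":20,"ay":4,"az":0},
    {"x":154,"y":-225,"z":-20,"ax":25,"ay":5.3,"az":0},
  ],
)

```text
time_s: 1.65
position: [0.5417, 0.0731, 0.3088]
ee_rot: [[-0.976, -0.159, -0.15], [-0.219, 0.691, 0.689], [-0.006, 0.705, -0.709]]
wrist_force: [1.2, 1.2, 0.9]
width: 0.0853
```

Run:
```python
from h import *
from rig import *
s=read_state();show(s);delta(s,UC,-100,300,0);delta(s,UC,-100,300,45)
```

```text
t 1.65 loc [  2.9 -78.2 308.8] tiltaxis 0.001 0.705 -0.709 w 85.3 F [1.2 1.2 0.9] q [ 0.27  0.44 -0.05  1.69 -0.68  1.44  2.25]
to (np.float64(11.048657456382072), -100, 300, 0) d [ 12.6 -19.6  -8.8] rv [-43.9  -9.3  -0.4]
to (np.float64(11.048657456382072), -100, 300, 45) d [ 12.6 -19.6  -8.8] rv [ 0.1  0.4 -0.3]
```

Emit:
apply_moves(
  deltas=[
    {"x":10,"y":-30,"z":-40,"ax":0,"ay":0,"az":0},
    {"x":15,"y":-50,"z":-80,"ax":0,"ay":0,"az":0},
    {"x":17,"y":-60,"z":-110,"ax":0,"ay":0,"az":0},
    {"x":17,"y":-60,"z":-110,"ax":0,"ay":0,"az":0},
  ],
)

```text
time_s: 2.05
position: [0.5563, 0.0111, 0.1937]
ee_rot: [[-0.977, -0.151, -0.154], [-0.215, 0.691, 0.69], [0.002, 0.707, -0.707]]
wrist_force: [-0.1, 0.7, -0.4]
width: 0.085
```

Run:
```python
from h import *
from rig import *
s=read_state();show(s);delta(s,UC,-100,80,45)
for n in ["scene","top"]:
    c=read_camera(n); cv2.imwrite(f"pics/{n}1.png",cv2.resize(c["pixels"][60:310,120:520,::-1],None,fx=2,fy=2))
```

```text
t 2.05 loc [   4.  -141.9  193.7] tiltaxis -0.003 0.707 -0.707 w 85.0 F [-0.1  0.7 -0.4] q [ 0.33  0.64 -0.02  1.67 -0.66  1.36  2.42]
to (np.float64(11.048657456382072), -100, 80, 45) d [  -2.    42.4 -113.7] rv [ 0.1 -0.1 -0.1]
```

View pics/scene1.png

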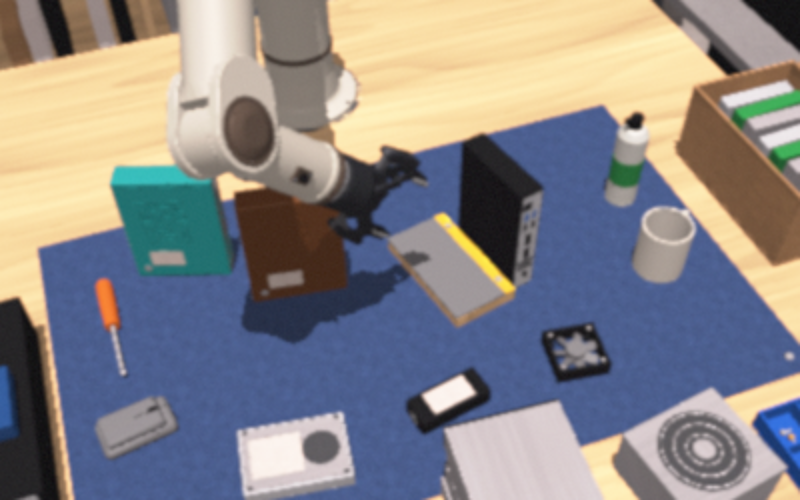

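View pics/top1.png

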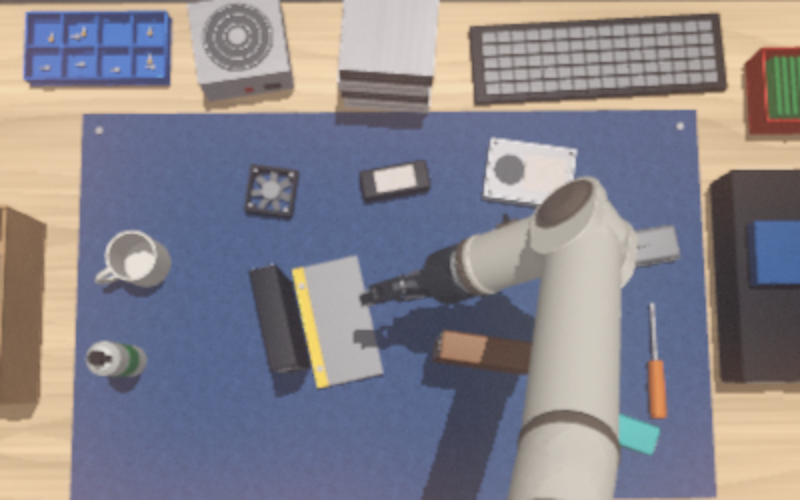

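Run:
```python
from h import *
from rig import *
c=read_camera("top"); W=cloud(c)*1000
np.savez("top1.npz",**c)
# full px = 120+crop/2, 60+crop/2
for (x,y) in [(380,290),(440,275),(500,265),(540,250),(570,210),(580,250),(580,300),(580,350),(575,400),(570,450),(570,490)]:
    u,v=120+x//2,60+y//2; print((x,y),W[v,u].round(0),loc(W[v,u]).round(0))
```

```text
(380, 290) [558.  18. 272.] [   7. -136.  272.]
(440, 275) [571. -61. 332.] [   3. -215.  332.]
(500, 265) [ 575. -131.  396.] [  -8. -285.  396.]
(540, 250) [ 575. -162.  503.] [ -14. -315.  503.]
(570, 210) [ 621. -198.  494.] [  23. -360.  494.]
(580, 250) [ 570. -198.  538.] [ -28. -349.  538.]
(580, 300) [ 511. -184.  593.] [ -81. -323.  593.]
(580, 350) [ 461. -171.  640.] [-128. -300.  640.]
(575, 400) [ 416. -155.  682.] [-169. -275.  682.]
(570, 450) [ 376. -143.  719.] [-205. -254.  719.]
(570, 490) [ 347. -137.  741.] [-232. -242.  741.]
```

Run:
```python
from h import *
b=cv2.boxPoints(((474.8,-138.6),(151.6,43.),80.94))
for p in b: print(p.round(0),loc(np.array([*p,0])).round(0))
c=np.load("top1.npz"); W=cloud(c)*1000
m=(W[...,2]>230)&(W[...,0]>450)
L=loc(W[m])
for v0 in range(-340,-120,20):
    k=(abs(L[:,1]-v0)<10); 
    if k.any(): print(v0,np.percentile(L[k][:,0],[1,99]).round(0),np.percentile(L[k][:,2],[1,99]).round(0))
```

```text
[ 442. -210.] [-155. -334.    0.]
[ 484. -217.] [-115. -349.    0.]
[508. -67.] [ -60. -208.    0.]
[466. -60.] [-100. -192.    0.]
-340 [-141.   48.] [432. 620.]
-320 [-141.   40.] [388. 639.]
-300 [-137.   48.] [375. 646.]
-280 [-133.   38.] [346. 646.]
-260 [-131.   41.] [331. 633.]
-240 [-32.  40.] [307. 367.]
-220 [-32.  39.] [295. 338.]
-200 [-26.  34.] [261. 325.]
-180 [-14.  23.] [269. 310.]
-160 [-12.  18.] [269. 322.]
-140 [-8. 16.] [268. 312.]
```

Emit:
apply_moves(
  deltas=[
    {"x":0,"y":10,"z":40,"ax":0,"ay":0,"az":0},
    {"x":0,"y":25,"z":80,"ax":-8,"ay":-1.7,"az":0},
    {"x":0,"y":50,"z":115,"ax":-16,"ay":-3.4,"az":0},
    {"x":-5,"y":80,"z":130,"ax":-24,"ay":-5.1,"az":0},
    {"x":-10,"y":110,"z":135,"ax":-32,"ay":-6.8,"az":0},
  ],
)

```text
time_s: 2.7
position: [0.5507, 0.1268, 0.343]
ee_rot: [[-0.975, -0.22, -0.033], [-0.222, 0.954, 0.204], [-0.014, 0.206, -0.978]]
wrist_force: [0.4, 1.4, -2.3]
width: 0.0854
```

Run:
```python
from h import *
from rig import *
s=read_state();show(s);delta(s,UC,30,320,0);delta(s,UC,30,320,0,-1)
```

```text
t 2.7 loc [ 23.1 -27.6 343. ] tiltaxis 0.012 0.206 -0.978 w 85.4 F [ 0.4  1.4 -2.3] q [-0.13  0.24 -0.02  1.67 -0.21  1.24  1.72]
to (np.float64(11.048657456382072), 30, 320, 0) d [-24.1  53.7 -23. ] rv [-11.8  -1.8  -0.6]
to (np.float64(11.048657456382072), 30, 320, 0) d [-24.1  53.7 -23. ] rv [  2.8 -18.4 178.4]
```

Emit:
apply_moves(
  deltas=[
    {"x":-10,"y":20,"z":-5,"ax":-6,"ay":-1,"az":0},
    {"x":-24,"y":50,"z":-10,"ax":-12,"ay":-2,"az":0},
    {"x":-24,"y":54,"z":-10,"ax":-12,"ay":-2,"az":0},
  ],
)

```text
time_s: 3.0
position: [0.5219, 0.193, 0.3365]
ee_rot: [[-0.971, -0.241, 0.006], [-0.241, 0.971, 0.0], [-0.006, -0.001, -1.0]]
wrist_force: [-0.5, 1.5, -0.0]
width: 0.0856
```

Emit:
apply_moves(
  deltas=[
    {"x":0,"y":0,"z":0,"ax":0,"ay":0,"az":8.5},
    {"x":0,"y":0,"z":0,"ax":0,"ay":0,"az":17},
    {"x":0,"y":0,"z":0,"ax":0,"ay":0,"az":25.5},
    {"x":0,"y":0,"z":0,"ax":0,"ay":0,"az":34},
    {"x":0,"y":0,"z":0,"ax":0,"ay":0,"az":42.5},
  ],
)

```text
time_s: 3.5
position: [0.5212, 0.1946, 0.3393]
ee_rot: [[-0.554, -0.832, 0.008], [-0.832, 0.554, 0.007], [-0.01, -0.003, -1.0]]
wrist_force: [-0.2, 0.1, 0.1]
width: 0.0856
```

Emit:
apply_moves(
  deltas=[
    {"x":0,"y":0,"z":0,"ax":0,"ay":0,"az":8.5},
    {"x":0,"y":0,"z":0,"ax":0,"ay":0,"az":17},
    {"x":0,"y":0,"z":0,"ax":0,"ay":0,"az":25.5},
    {"x":0,"y":0,"z":0,"ax":0,"ay":0,"az":34},
    {"x":0,"y":0,"z":0,"ax":0,"ay":0,"az":42.5},
  ],
)

```text
time_s: 4.0
position: [0.5179, 0.1971, 0.3333]
ee_rot: [[-0.006, -1.0, -0.01], [-1.0, 0.006, -0.006], [0.007, 0.01, -1.0]]
wrist_force: [-0.6, 1.6, -2.0]
width: 0.0852
```

Emit:
apply_moves(
  deltas=[
    {"x":0,"y":0,"z":0,"ax":0,"ay":0,"az":8.5},
    {"x":0,"y":0,"z":0,"ax":0,"ay":0,"az":17},
    {"x":0,"y":0,"z":0,"ax":0,"ay":0,"az":25.5},
    {"x":0,"y":0,"z":0,"ax":0,"ay":0,"az":34},
    {"x":0,"y":0,"z":0,"ax":0,"ay":0,"az":42.5},
  ],
)

```text
time_s: 4.5
position: [0.5229, 0.2106, 0.3093]
ee_rot: [[0.504, -0.864, -0.005], [-0.863, -0.503, -0.054], [0.044, 0.032, -0.999]]
wrist_force: [1.1, -1.2, -1.4]
width: 0.0854
```

Run:
```python
from h import *
from rig import *
s=read_state();show(s);delta(s,UC,18,300,0,-1)
```

```text
t 4.5 loc [ 13.8  60.2 309.3] tiltaxis -0.017 -0.051 -0.999 w 85.4 F [ 1.1 -1.2 -1.4] q [ 0.5   0.77 -1.52  1.66  0.8   1.52  2.57]
to (np.float64(11.048657456382072), 18, 300, 0) d [  6.3 -41.8  -9.3] rv [ 2.9  1.7 72. ]
```

Emit:
apply_moves(
  deltas=[
    {"x":0,"y":-4,"z":5,"ax":0,"ay":0,"az":-8.5},
    {"x":0,"y":-8,"z":10,"ax":0,"ay":0,"az":-17},
    {"x":0,"y":-12,"z":15,"ax":0,"ay":0,"az":-25.5},
    {"x":0,"y":-16,"z":20,"ax":0,"ay":0,"az":-34},
    {"x":0,"y":-20,"z":25,"ax":0,"ay":0,"az":-42.5},
  ],
)

```text
time_s: 5.0
position: [0.5223, 0.1914, 0.3365]
ee_rot: [[-0.2, -0.979, -0.037], [-0.979, 0.201, -0.038], [0.044, 0.029, -0.999]]
wrist_force: [0.2, 0.4, -0.9]
width: 0.0854
```

Run:
```python
from h import *
from rig import *
s=read_state();show(s);delta(s,UC,30,330,0,-1)
```

```text
t 5.0 loc [  9.2  41.5 336.5] tiltaxis -0.044 -0.029 -0.999 w 85.4 F [ 0.2  0.4 -0.9] q [ 0.53  0.64 -1.41  1.62  0.63  1.49  2.  ]
to (np.float64(11.048657456382072), 30, 330, 0) d [  4.2 -10.9  -6.5] rv [  3.5   0.8 113.8]
```

Emit:
apply_moves(
  deltas=[
    {"x":0,"y":0,"z":0,"ax":0,"ay":0,"az":-8.5},
    {"x":0,"y":0,"z":0,"ax":0,"ay":0,"az":-17},
    {"x":0,"y":0,"z":0,"ax":0,"ay":0,"az":-25.5},
    {"x":0,"y":0,"z":0,"ax":0,"ay":0,"az":-34},
    {"x":0,"y":0,"z":0,"ax":0,"ay":0,"az":-42.5},
  ],
)

```text
time_s: 5.5
position: [0.5218, 0.1923, 0.3387]
ee_rot: [[-0.811, -0.582, -0.05], [-0.583, 0.813, -0.004], [0.043, 0.026, -0.999]]
wrist_force: [-0.2, -0.1, 0.3]
width: 0.0856
```

Emit:
apply_moves(
  deltas=[
    {"x":0,"y":0,"z":0,"ax":0,"ay":0,"az":-8.5},
    {"x":0,"y":0,"z":0,"ax":0,"ay":0,"az":-17},
    {"x":0,"y":0,"z":0,"ax":0,"ay":0,"az":-25.5},
    {"x":0,"y":0,"z":0,"ax":0,"ay":0,"az":-34},
    {"x":0,"y":0,"z":0,"ax":0,"ay":0,"az":-42.5},
  ],
)

```text
time_s: 6.0
position: [0.5213, 0.1934, 0.3409]
ee_rot: [[-0.992, 0.124, -0.036], [0.123, 0.992, 0.03], [0.04, 0.025, -0.999]]
wrist_force: [1.3, -0.5, -0.2]
width: 0.0855
```

Run:
```python
from h import *
from rig import *
s=read_state();show(s);delta(s,UC,30,330,0,-1);delta(s,UC,30,330,0,1)
```

```text
t 6.0 loc [  8.6  43.7 340.9] tiltaxis -0.029 0.037 -0.999 w 85.5 F [ 1.3 -0.5 -0.2] q [ 0.45  0.42 -1.09  1.64  0.34  1.33  0.75]
to (np.float64(11.048657456382072), 30, 330, 0) d [  5.3 -12.9 -10.9] rv [  -3.3    1.9 -160.5]
to (np.float64(11.048657456382072), 30, 330, 0) d [  5.3 -12.9 -10.9] rv [-1.3 -2.3 19.4]
```

Emit:
apply_moves(
  deltas=[
    {"x":0,"y":0,"z":0,"ax":0,"ay":0,"az":-8.5},
    {"x":0,"y":0,"z":0,"ax":0,"ay":0,"az":-17},
    {"x":0,"y":0,"z":0,"ax":0,"ay":0,"az":-25.5},
    {"x":0,"y":0,"z":0,"ax":0,"ay":0,"az":-34},
    {"x":0,"y":0,"z":0,"ax":0,"ay":0,"az":-42.5},
  ],
)

```text
time_s: 6.5
position: [0.5207, 0.1945, 0.3433]
ee_rot: [[-0.644, 0.765, -0.003], [0.764, 0.644, 0.046], [0.037, 0.027, -0.999]]
wrist_force: [0.3, -0.4, 0.5]
width: 0.0857
```

Emit:
apply_moves(
  deltas=[
    {"x":0,"y":0,"z":0,"ax":0,"ay":0,"az":-8.5},
    {"x":0,"y":0,"z":0,"ax":0,"ay":0,"az":-17},
    {"x":0,"y":0,"z":0,"ax":0,"ay":0,"az":-25.5},
    {"x":0,"y":0,"z":0,"ax":0,"ay":0,"az":-34},
    {"x":0,"y":0,"z":0,"ax":0,"ay":0,"az":-42.5},
  ],
)

```text
time_s: 7.0
position: [0.52, 0.1958, 0.3458]
ee_rot: [[0.046, 0.998, 0.032], [0.998, -0.047, 0.035], [0.037, 0.031, -0.999]]
wrist_force: [-0.7, -0.8, -0.9]
width: 0.0852
```

Run:
```python
from h import *
from rig import *
s=read_state();show(s);delta(s,UC,30,330,0,-1);delta(s,UC,30,330,0,1)
```

```text
t 7.0 loc [  7.9  46.3 345.8] tiltaxis 0.039 0.027 -0.999 w 85.2 F [-0.7 -0.8 -0.9] q [ 0.27  0.27 -0.8   1.69  0.19  1.22 -0.62]
to (np.float64(11.048657456382072), 30, 330, 0) d [  6.6 -15.3 -15.8] rv [ -0.5   2.9 -75. ]
to (np.float64(11.048657456382072), 30, 330, 0) d [  6.6 -15.3 -15.8] rv [ -3.1  -0.5 104.9]
```

Emit:
apply_moves(
  deltas=[
    {"x":0,"y":0,"z":0,"ax":0,"ay":0,"az":-8.5},
    {"x":0,"y":0,"z":0,"ax":0,"ay":0,"az":-17},
    {"x":0,"y":0,"z":0,"ax":0,"ay":0,"az":-25.5},
    {"x":0,"y":0,"z":0,"ax":0,"ay":0,"az":-34},
    {"x":0,"y":0,"z":0,"ax":0,"ay":0,"az":-42.5},
  ],
)

```text
time_s: 7.5
position: [0.5192, 0.1971, 0.3484]
ee_rot: [[0.711, 0.701, 0.051], [0.702, -0.712, 0.004], [0.039, 0.033, -0.999]]
wrist_force: [0.8, 0.3, -0.3]
width: 0.0853
```

Emit:
apply_moves(
  deltas=[
    {"x":0,"y":0,"z":0,"ax":0,"ay":0,"az":-8.2},
    {"x":2,"y":-4,"z":0,"ax":0,"ay":0,"az":-16.4},
    {"x":4,"y":-8,"z":0,"ax":0,"ay":0,"az":-24.6},
    {"x":6,"y":-12,"z":0,"ax":0,"ay":0,"az":-32.5},
    {"x":6,"y":-15,"z":0,"ax":0,"ay":0,"az":-32.5},
  ],
)

```text
time_s: 8.0
position: [0.5249, 0.1833, 0.3508]
ee_rot: [[0.977, 0.209, 0.049], [0.21, -0.977, -0.024], [0.043, 0.033, -0.999]]
wrist_force: [0.3, 0.5, -0.0]
width: 0.0853
```

Run:
```python
from h import *
from rig import *
s=read_state();show(s);delta(s,UC,20,300,0,-1)
c=read_camera("scene"); cv2.imwrite(f"pics/s2.png",cv2.resize(c["pixels"][0:250,120:520,::-1],None,fx=2,fy=2))
```

```text
t 8.0 loc [  9.9  33.1 350.8] tiltaxis 0.043 -0.034 -0.999 w 85.3 F [ 0.3  0.5 -0. ] q [ 0.09  0.23 -0.59  1.68  0.18  1.24 -1.9 ]
to (np.float64(11.048657456382072), 20, 300, 0) d [  3.9 -12.6 -50.8] rv [1.4 2.8 0.2]
```

View pics/s2.png

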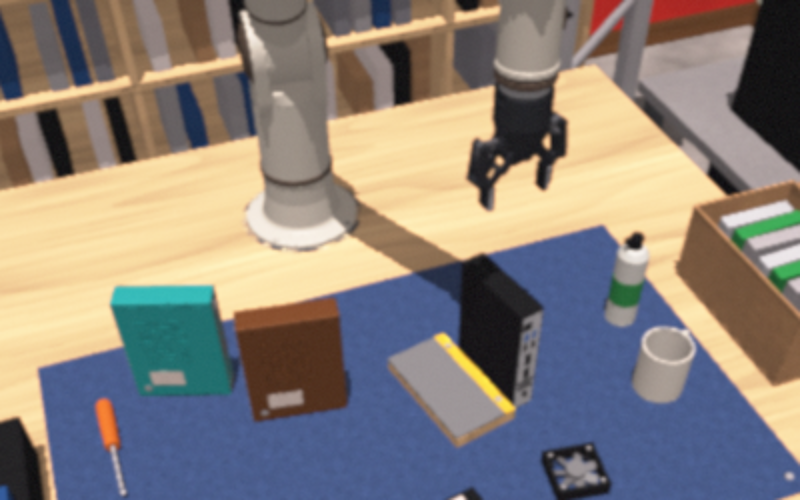

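Emit:
apply_moves(
  deltas=[
    {"x":2,"y":-4,"z":-30,"ax":1.4,"ay":2.8,"az":0.2},
    {"x":4,"y":-8,"z":-60,"ax":1.4,"ay":2.8,"az":0.2},
    {"x":4,"y":-8,"z":-90,"ax":1.4,"ay":2.8,"az":0.2},
    {"x":4,"y":-8,"z":-90,"ax":1.4,"ay":2.8,"az":0.2},
  ],
  hand=0.66,
  grip_force=20,
)

```text
time_s: 8.45
position: [0.5262, 0.1736, 0.2575]
ee_rot: [[0.975, 0.22, -0.007], [0.22, -0.975, -0.001], [-0.007, -0.0, -1.0]]
wrist_force: [-0.9, 0.0, 0.1]
width: 0.0563
```

Run:
```python
from h import *
from rig import *
s=read_state();show(s);delta(s,UC,25,205,0,-1)
for n in ["scene","top"]:
    c=read_camera(n); np.savez(f"{n}3.npz",**c)
    W=cloud(c)*1000; L=loc(W.reshape(-1,3))
    for z0 in range(200,300,5):
        k=(abs(L[:,2]-z0)<2.5)&(abs(L[:,0]-11)<70)&(abs(L[:,1]-25)<90)
        if k.sum()>2: print(n,z0,k.sum(),L[k].min(0).round(0)[:2],L[k].max(0).round(0)[:2])
    cv2.imwrite(f"pics/{n}3.png",cv2.resize(c["pixels"][60:310,220:520,::-1],None,fx=2,fy=2))
```

```text
t 8.45 loc [  9.2  23.3 257.5] tiltaxis -0.007 0.0 -1.0 w 56.3 F [-0.9  0.   0.1] q [ 0.1   0.34 -0.57  1.77  0.2   1.09 -1.89]
to (np.float64(11.048657456382072), 25, 205, 0) d [  1.5   2.  -52.5] rv [ 0.1 -0.4 -0.4]
scene 200 75 [-58.  -1.] [78. 45.]
scene 205 335 [-57.   1.] [81. 44.]
scene 210 21 [-45.   7.] [65. 39.]
scene 250 10 [  3. -12.] [20. 57.]
scene 255 14 [  2. -16.] [23. 65.]
scene 260 22 [  5. -18.] [22. 64.]
scene 265 15 [  3. -17.] [22. 57.]
scene 270 25 [  2. -20.] [24. 66.]
scene 275 21 [  2. -17.] [23. 60.]
scene 280 19 [  1. -18.] [24. 64.]
scene 285 21 [  2. -18.] [25. 59.]
scene 290 14 [  3. -17.] [25. 75.]
scene 295 33 [  3. -34.] [26. 82.]
top 200 13 [-19.   4.] [77. 14.]
top 205 32 [-22.   4.] [81. 15.]
top 210 7 [46.  4.] [77. 11.]
top 260 3 [ -2. -13.] [ 2. -4.]
```

View pics/scene3.png

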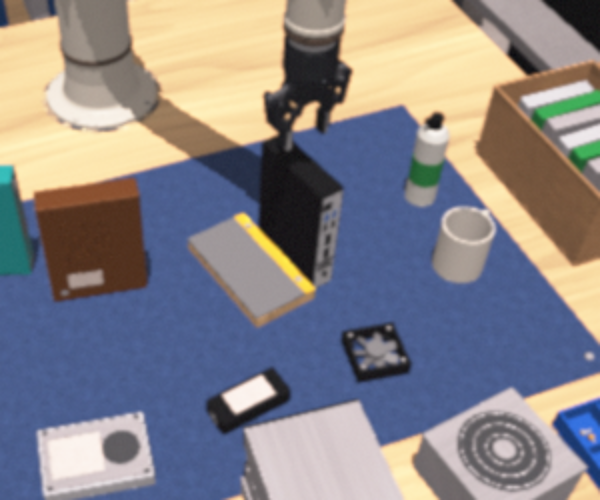

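Emit:
apply_moves(
  deltas=[
    {"x":1,"y":1,"z":-25,"ax":0,"ay":0,"az":-0.4},
    {"x":1,"y":1,"z":-45,"ax":0,"ay":0,"az":-0.4},
    {"x":1,"y":1,"z":-60,"ax":0,"ay":0,"az":-0.4},
    {"x":1,"y":1,"z":-64,"ax":0,"ay":0,"az":-0.4},
  ],
)

```text
time_s: 8.95
position: [0.5296, 0.1764, 0.1975]
ee_rot: [[0.977, 0.214, -0.0], [0.214, -0.977, 0.001], [-0.0, -0.001, -1.0]]
wrist_force: [-1.0, 0.8, -0.6]
width: 0.0564
```

Run:
```python
from h import *
from rig import *
s=read_state();show(s)
for n in ["scene","top"]:
    c=read_camera(n); np.savez(f"{n}4.npz",**c)
    cv2.imwrite(f"pics/{n}4.png",cv2.resize(c["pixels"][110:230,300:440,::-1],None,fx=4,fy=4))
```

```text
t 8.95 loc [ 13.1  25.3 197.5] tiltaxis -0.0 0.001 -1.0 w 56.4 F [-1.   0.8 -0.6] q [ 0.07  0.41 -0.55  1.83  0.25  0.97 -1.94]
```

View pics/scene4.png

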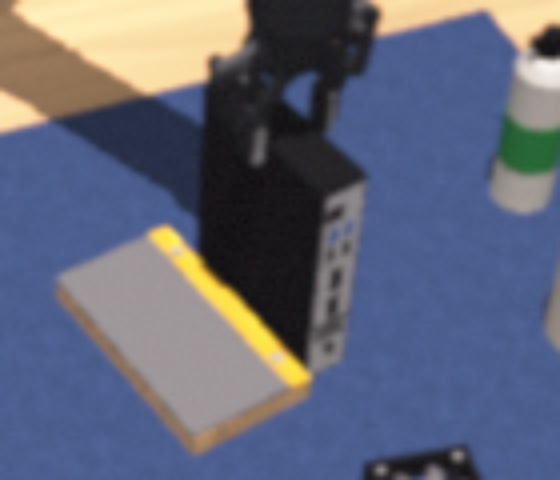

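```bash
cat >> h.py <<'E'
def M(th,g=3.0,s=None):
    t=np.radians(th)
    if s is None:
        f=max(g,25*np.tan(t)); return np.array([f-205*np.sin(t)+21*np.cos(t),205*np.cos(t)+21*np.sin(t)])
    return np.array([-(205-s)*np.sin(t)+21*np.cos(t),25+(205-s)*np.cos(t)+21*np.sin(t)])
def tcp(th,e,c=20,back=10,tau=None,**k):
    t=np.radians(th); d=np.array([np.sin(t),-np.cos(t)]);n=np.array([np.cos(t),np.sin(t)])
    return M(th,**k)+(c-back)*d+e*n
def plan(s,rows,u=UC,**k): # rows: (theta,e)
    for th,e in rows:
        p=tcp(th,e,**k); print(th,e,p.round(0),end=" "); delta(s,u,p[0],p[1],th,-1)
E
python3 - <<'E'
from h import *
from rig import *
s=read_state();show(s)
plan(s,[(0,0),(3,-3),(6,-3),(9,-3),(12,-3),(14,-3),(16,-3),(18,-2),(20,0),(22,2)])
E
```

```text
t 9.05 loc [ 13.5  25.3 198.1] tiltaxis 0.0 0.001 -1.0 w 56.1 F [0.3 0.5 0.1] q [ 0.07  0.41 -0.55  1.83  0.25  0.97 -1.94]
0 0 [ 24. 195.] to (np.float64(11.048657456382072), np.float64(24.0), np.float64(195.0), 0) d [-2.1 -1.8 -3.1] rv [-0.1  0.  -0. ]
3 -3 [ 11. 196.] to (np.float64(11.048657456382072), np.float64(10.769820158208283), np.float64(195.67480648951488), 3) d [  0.7 -14.7  -2.4] rv [ 2.9  0.7 -0. ]
6 -3 [  1. 196.] to (np.float64(11.048657456382072), np.float64(0.5183437794364947), np.float64(195.81328193563104), 6) d [  2.9 -24.7  -2.3] rv [ 5.8  1.3 -0. ]
9 -3 [ -9. 195.] to (np.float64(11.048657456382072), np.float64(-8.766719544019137), np.float64(195.415046786776), 9) d [  4.9 -33.8  -2.7] rv [ 8.7  1.9 -0. ]
12 -3 [-18. 194.] to (np.float64(11.048657456382072), np.float64(-17.62220885450402), np.float64(194.48119257781175), 12) d [  6.8 -42.5  -3.6] rv [11.7  2.6 -0. ]
14 -3 [-23. 194.] to (np.float64(11.048657456382072), np.float64(-23.476246497887757), np.float64(193.56226074461335), 14) d [  8.  -48.2  -4.5] rv [13.6  3.  -0. ]
16 -3 [-29. 192.] to (np.float64(11.048657456382072), np.float64(-29.2779392134549), np.float64(192.4075031126782), 16) d [  9.3 -53.9  -5.7] rv [15.6  3.4 -0. ]
18 -2 [-34. 191.] to (np.float64(11.048657456382072), np.float64(-34.06524768768418), np.float64(191.32734357067895), 18) d [ 10.3 -58.5  -6.8] rv [17.5  3.9 -0. ]
20 0 [-38. 190.] to (np.float64(11.048657456382072), np.float64(-37.86112705534626), np.float64(190.4224840630912), 20) d [ 11.1 -62.2  -7.7] rv [19.5  4.3 -0. ]
22 2 [-42. 189.] to (np.float64(11.048657456382072), np.float64(-41.62240141518781), np.float64(189.41680328908953), 22) d [ 11.9 -65.9  -8.7] rv [21.4  4.7 -0. ]
```

Emit:
apply_moves(
  deltas=[
    {"x":0,"y":-4,"z":-3,"ax":0,"ay":0,"az":0},
    {"x":0,"y":-10,"z":-4,"ax":1.5,"ay":0.3,"az":0},
    {"x":1,"y":-15,"z":-4,"ax":3,"ay":0.7,"az":0},
    {"x":2,"y":-20,"z":-4,"ax":4.5,"ay":1,"az":0},
    {"x":3,"y":-25,"z":-4,"ax":6,"ay":1.3,"az":0},
  ],
  hand=0.57,
)

```text
time_s: 9.55
position: [0.5338, 0.1515, 0.1953]
ee_rot: [[0.977, 0.213, -0.02], [0.214, -0.971, 0.107], [0.003, -0.109, -0.994]]
wrist_force: [0.4, 1.4, -0.7]
width: 0.0486
```

```bash
cat >> h.py <<'E'
def look(tag,box=(110,230,300,440),k=4):
    from rig import read_camera,read_state
    s=read_state();show(s)
    c=read_camera("scene"); np.savez(f"s_{tag}.npz",**c)
    y0,y1,x0,x1=box
    cv2.imwrite(f"pics/s_{tag}.png",cv2.resize(c["pixels"][y0:y1,x0:x1,::-1],None,fx=k,fy=k,interpolation=cv2.INTER_CUBIC))
    # lean from the socket panel (+u end): light grey pixels
    W=cloud(c)*1000; L=loc(W.reshape(-1,3)).reshape(W.shape)
    # lean via cloud of socket panel u in [78,96]: its outline in (v',z)
    m=(abs(L[...,0]-UC-75)<9)&(L[...,2]>8)&(L[...,2]<240)&(L[...,1]<90)&(L[...,1]>-200)
    n,l,st,_=cv2.connectedComponentsWithStats(m.astype(np.uint8))
    i=1+np.argmax(st[1:,4]); P=L[l==i][:,1:]
    (cc,ss,a)=cv2.minAreaRect(P.astype(np.float32))
    w,v=np.linalg.eigh(np.cov(P.T)); ax=v[:,1]*np.sign(v[1,1])
    print("panel n",st[i,4],"centre",np.round(cc,1),"size",np.round(ss,1),"ang",round(a,1),"pca lean",round(np.degrees(np.arctan2(-ax[0],ax[1])),1))
    return s
E
python3 - <<'E'
from h import *
s=look("5")
plan(s,[(0,0),(6,-3),(9,-3),(12,-3),(14,-3),(16,-3),(18,-2),(20,0)])
E
```

```text
t 9.55 loc [1.190e+01 1.000e-01 1.953e+02] tiltaxis 0.003 0.109 -0.994 w 48.6 F [ 0.4  1.4 -0.7] q [ 0.21  0.41 -0.58  1.84  0.14  0.94 -1.77]
panel n 766 centre [-39.4 107.8] size [152.1 202.8] ang 1.7 pca lean -14.6
0 0 [ 24. 195.] to (np.float64(11.048657456382072), np.float64(24.0), np.float64(195.0), 0) d [-5.9 23.1 -0.3] rv [-6.1 -1.2 -0. ]
6 -3 [  1. 196.] to (np.float64(11.048657456382072), np.float64(0.5183437794364947), np.float64(195.81328193563104), 6) d [-0.9  0.2  0.5] rv [-0.3  0.1 -0. ]
9 -3 [ -9. 195.] to (np.float64(11.048657456382072), np.float64(-8.766719544019137), np.float64(195.415046786776), 9) d [ 1.1 -8.9  0.1] rv [ 2.6  0.7 -0. ]
12 -3 [-18. 194.] to (np.float64(11.048657456382072), np.float64(-17.62220885450402), np.float64(194.48119257781175), 12) d [  3.  -17.5  -0.9] rv [ 5.6  1.4 -0. ]
14 -3 [-23. 194.] to (np.float64(11.048657456382072), np.float64(-23.476246497887757), np.float64(193.56226074461335), 14) d [  4.2 -23.2  -1.8] rv [ 7.5  1.8 -0. ]
16 -3 [-29. 192.] to (np.float64(11.048657456382072), np.float64(-29.2779392134549), np.float64(192.4075031126782), 16) d [  5.4 -28.9  -2.9] rv [ 9.5  2.2 -0. ]
18 -2 [-34. 191.] to (np.float64(11.048657456382072), np.float64(-34.06524768768418), np.float64(191.32734357067895), 18) d [  6.5 -33.6  -4. ] rv [11.4  2.7 -0. ]
20 0 [-38. 190.] to (np.float64(11.048657456382072), np.float64(-37.86112705534626), np.float64(190.4224840630912), 20) d [  7.3 -37.3  -4.9] rv [13.4  3.1 -0. ]
```

View pics/s_5.png

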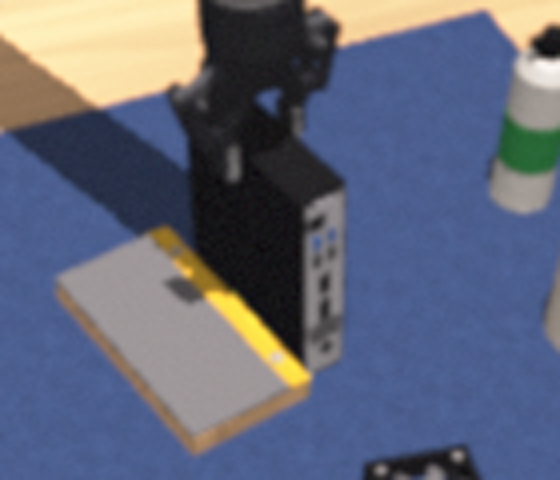

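```bash
cat >> h.py <<'E'
def panel(c):
    hsv=cv2.cvtColor(c["pixels"],cv2.COLOR_RGB2HSV)
    W=cloud(c)*1000; L=loc(W.reshape(-1,3)).reshape(W.shape)
    m=(L[...,0]>UC+60)&(L[...,0]<UC+92)&(L[...,2]>6)&(L[...,2]<230)&(L[...,1]<85)&(L[...,1]>-190)&(hsv[...,1]<70)&(hsv[...,2]>95)
    # exclude block (z<32 and v'<2)
    m&=~((L[...,2]<33)&(L[...,1]<3))
    n,l,st,_=cv2.connectedComponentsWithStats(cv2.morphologyEx(m.astype(np.uint8),cv2.MORPH_CLOSE,np.ones((5,5))))
    i=1+np.argmax(st[1:,4]); v,u=np.nonzero(l==i)
    K,R,t=c["K"],c["R"],c["t"]
    rays=np.stack([(u-K[0,2])/K[0,0],(v-K[1,2])/K[1,1],np.ones(len(u))],-1)@R
    C=-R.T@t*1000
    k=((UC+75)-(C-E0)@ex)/(rays@ex)
    P=loc(C+k[:,None]*rays)[:,1:]
    w,vv=np.linalg.eigh(np.cov(P.T)); ax=vv[:,1]*np.sign(vv[1,1])
    th=np.degrees(np.arctan2(-ax[0],ax[1]))
    a=P@ax; b=P@np.array([ax[1],-ax[0]])
    # foot front corner: a min, b min
    lo,hi=np.percentile(a,[.5,99.5]); bl,bh=np.percentile(b,[1,99])
    foot=lo*ax+bl*np.array([ax[1],-ax[0]]); top=hi*ax+bl*np.array([ax[1],-ax[0]])
    print("PANEL n",len(u),"lean",th.round(1),"len",(hi-lo).round(1),"thick",(bh-bl).round(1),"foot",foot.round(1),"top",top.round(1))
E
sed -i 's/^    # lean from the socket.*$/    panel(c); return s/' h.py
python3 - <<'E'
from h import *
for t in ["scene0","scene4","s_5"]: panel(np.load(t+".npz"))
E
```

```text
PANEL n 400 lean -0.2 len 192.7 thick 35.7 foot [8.7 1.1] top [  9.2 193.8]
PANEL n 400 lean -0.0 len 193.6 thick 35.8 foot [8.7 1.3] top [  8.9 195. ]
PANEL n 414 lean 5.7 len 195.4 thick 36.6 foot [8.1 0.2] top [-11.5 194.5]
```

Emit:
apply_moves(
  deltas=[
    {"x":0.5,"y":-5,"z":0,"ax":1.5,"ay":0.4,"az":0},
    {"x":1,"y":-10,"z":-0.5,"ax":3,"ay":0.8,"az":0},
    {"x":2,"y":-14,"z":-1,"ax":4.5,"ay":1.1,"az":0},
    {"x":3,"y":-18,"z":-1.5,"ax":6,"ay":1.4,"az":0},
    {"x":4,"y":-22,"z":-2,"ax":7,"ay":1.7,"az":0},
  ],
)

```text
time_s: 10.1
position: [0.5389, 0.1267, 0.1936]
ee_rot: [[0.978, 0.205, -0.049], [0.21, -0.951, 0.228], [0.0, -0.233, -0.973]]
wrist_force: [0.0, 0.6, 0.5]
width: 0.0488
```

Run:
```python
from h import *
s=look("6")
plan(s,[(12,-3),(14,-3),(16,-3),(18,-2),(20,0),(22,2),(24,3),(26,3)])
```

```text
t 10.1 loc [ 11.6 -25.2 193.6] tiltaxis 0.001 0.233 -0.973 w 48.8 F [0.  0.6 0.5] q [ 0.36  0.44 -0.62  1.84  0.02  0.93 -1.59]
PANEL n 404 lean 13.7 len 195.2 thick 35.5 foot [ 9.3 -0.1] top [-36.9 189.6]
12 -3 [-18. 194.] to (np.float64(11.048657456382072), np.float64(-17.62220885450402), np.float64(194.48119257781175), 12) d [-2.2  7.3  0.9] rv [-1.4 -0.3  0.2]
14 -3 [-23. 194.] to (np.float64(11.048657456382072), np.float64(-23.476246497887757), np.float64(193.56226074461335), 14) d [-0.9  1.6 -0.1] rv [0.5 0.1 0.2]
16 -3 [-29. 192.] to (np.float64(11.048657456382072), np.float64(-29.2779392134549), np.float64(192.4075031126782), 16) d [ 0.3 -4.1 -1.2] rv [2.5 0.5 0.2]
18 -2 [-34. 191.] to (np.float64(11.048657456382072), np.float64(-34.06524768768418), np.float64(191.32734357067895), 18) d [ 1.3 -8.8 -2.3] rv [4.4 1.  0.2]
20 0 [-38. 190.] to (np.float64(11.048657456382072), np.float64(-37.86112705534626), np.float64(190.4224840630912), 20) d [  2.2 -12.5  -3.2] rv [6.4 1.4 0.2]
22 2 [-42. 189.] to (np.float64(11.048657456382072), np.float64(-41.62240141518781), np.float64(189.41680328908953), 22) d [  3.  -16.2  -4.2] rv [8.3 1.8 0.2]
24 3 [-46. 188.] to (np.float64(11.048657456382072), np.float64(-46.257837283645216), np.float64(187.90304367412637), 24) d [  3.9 -20.7  -5.7] rv [10.3  2.2  0.2]
26 3 [-52. 186.] to (np.float64(11.048657456382072), np.float64(-51.71800179854354), np.float64(185.78574655127545), 26) d [  5.1 -26.   -7.8] rv [12.3  2.7  0.2]
```

Emit:
apply_moves(
  deltas=[
    {"x":0,"y":-2.5,"z":-0.5,"ax":1.5,"ay":0.3,"az":0.2},
    {"x":0.3,"y":-5,"z":-1,"ax":3,"ay":0.6,"az":0.2},
    {"x":1,"y":-8,"z":-2,"ax":4.4,"ay":1,"az":0.2},
    {"x":1.6,"y":-10.5,"z":-2.6,"ax":5.4,"ay":1.2,"az":0.2},
    {"x":2.2,"y":-12.5,"z":-3.2,"ax":6.4,"ay":1.4,"az":0.2},
  ],
)

```text
time_s: 10.65
position: [0.5416, 0.1124, 0.1899]
ee_rot: [[0.977, 0.199, -0.073], [0.212, -0.918, 0.335], [-0.001, -0.343, -0.939]]
wrist_force: [0.9, -0.3, -0.1]
width: 0.0487
```

Run:
```python
from h import *
s=look("7")
plan(s,[(18,-2),(20,0),(22,2),(24,3),(26,3),(28,3),(30,3)])
```

```text
t 10.65 loc [ 11.2 -39.7 189.9] tiltaxis -0.0 0.343 -0.939 w 48.7 F [ 0.9 -0.3 -0.1] q [ 0.47  0.49 -0.66  1.83 -0.07  0.95 -1.45]
PANEL n 417 lean 19.8 len 197.8 thick 35.6 foot [11.4 -0.5] top [-55.5 185.7]
18 -2 [-34. 191.] to (np.float64(11.048657456382072), np.float64(-34.06524768768418), np.float64(191.32734357067895), 18) d [-1.4  5.5  1.4] rv [-2.  -0.5  0.1]
20 0 [-38. 190.] to (np.float64(11.048657456382072), np.float64(-37.86112705534626), np.float64(190.4224840630912), 20) d [-0.6  1.8  0.5] rv [-0.  -0.1  0.1]
22 2 [-42. 189.] to (np.float64(11.048657456382072), np.float64(-41.62240141518781), np.float64(189.41680328908953), 22) d [ 0.2 -1.9 -0.5] rv [1.9 0.4 0.1]
24 3 [-46. 188.] to (np.float64(11.048657456382072), np.float64(-46.257837283645216), np.float64(187.90304367412637), 24) d [ 1.2 -6.4 -2. ] rv [3.9 0.8 0.1]
26 3 [-52. 186.] to (np.float64(11.048657456382072), np.float64(-51.71800179854354), np.float64(185.78574655127545), 26) d [  2.4 -11.7  -4.1] rv [5.8 1.2 0.1]
28 3 [-57. 183.] to (np.float64(11.048657456382072), np.float64(-57.063476723097494), np.float64(183.44209811435215), 28) d [  3.5 -17.   -6.5] rv [7.8 1.6 0.1]
30 3 [-62. 181.] to (np.float64(11.048657456382072), np.float64(-62.28163357943282), np.float64(180.87495373796554), 30) d [  4.6 -22.1  -9.1] rv [9.7 2.1 0.1]
```

View pics/s_7.png

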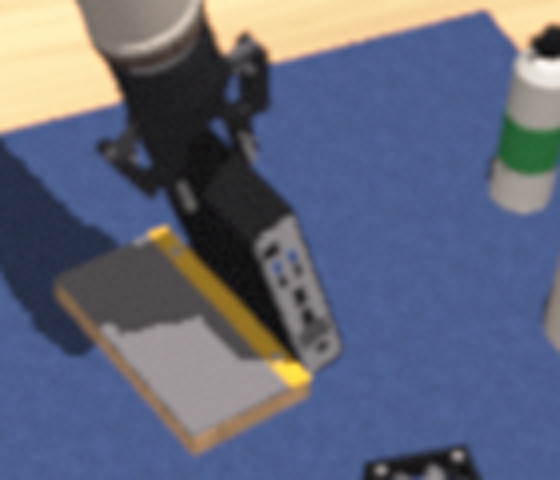

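Emit:
apply_moves(
  deltas=[
    {"x":0.2,"y":-2,"z":-0.5,"ax":2,"ay":0.4,"az":0.1},
    {"x":1.2,"y":-6.5,"z":-2,"ax":4,"ay":0.8,"az":0.1},
    {"x":2.4,"y":-11.7,"z":-4,"ax":6,"ay":1.2,"az":0.1},
    {"x":3.5,"y":-17,"z":-6.5,"ax":8,"ay":1.6,"az":0.1},
    {"x":4.6,"y":-22,"z":-9,"ax":10,"ay":2.1,"az":0.1},
  ],
)

```text
time_s: 11.2
position: [0.5467, 0.0886, 0.1803]
ee_rot: [[0.977, 0.183, -0.107], [0.212, -0.843, 0.494], [0.0, -0.505, -0.863]]
wrist_force: [1.1, -0.7, -0.7]
width: 0.0485
```

Run:
```python
from h import *
s=look("8")
plan(s,[(30,3),(32,3),(34,3),(36,3),(38,3),(40,3),(42,3),(44,3),(46,3)])
```

```text
t 11.2 loc [ 11.1 -64.  180.3] tiltaxis 0.001 0.505 -0.863 w 48.5 F [ 1.1 -0.7 -0.7] q [ 0.62  0.6  -0.7   1.79 -0.18  0.99 -1.26]
PANEL n 397 lean 29.5 len 197.6 thick 34.0 foot [15.5 -0.3] top [-81.9 171.7]
30 3 [-62. 181.] to (np.float64(11.048657456382072), np.float64(-62.28163357943282), np.float64(180.87495373796554), 30) d [-0.4  1.7  0.5] rv [-0.3 -0.1  0.1]
32 3 [-67. 178.] to (np.float64(11.048657456382072), np.float64(-67.35936841998755), np.float64(178.08744109209994), 32) d [ 0.7 -3.3 -2.3] rv [1.6 0.4 0.1]
34 3 [-72. 175.] to (np.float64(11.048657456382072), np.float64(-72.28300151441397), np.float64(175.08295633153105), 34) d [ 1.7 -8.1 -5.3] rv [3.6 0.8 0.1]
36 3 [-77. 172.] to (np.float64(11.048657456382072), np.float64(-77.0381531318995), np.float64(171.86515995813411), 36) d [  2.7 -12.7  -8.5] rv [5.5 1.2 0.1]
38 3 [-82. 168.] to (np.float64(11.048657456382072), np.float64(-81.6095889392741), np.float64(168.43797236112658), 38) d [  3.7 -17.2 -11.9] rv [7.5 1.6 0.1]
40 3 [-86. 165.] to (np.float64(11.048657456382072), np.float64(-85.98102647458768), np.float64(164.80556904067765), 40) d [  4.6 -21.5 -15.5] rv [9.4 2.1 0.1]
42 3 [-90. 161.] to (np.float64(11.048657456382072), np.float64(-90.1348913210739), np.float64(160.97237552070447), 42) d [  5.5 -25.5 -19.4] rv [11.4  2.5  0.1]
44 3 [-94. 157.] to (np.float64(11.048657456382072), np.float64(-94.05200766120001), np.float64(156.94306195705292), 44) d [  6.4 -29.3 -23.4] rv [13.3  2.9  0.1]
46 3 [-98. 153.] to (np.float64(11.048657456382072), np.float64(-97.7112023302568), np.float64(152.7225374476321), 46) d [  7.1 -32.9 -27.6] rv [15.3  3.3  0.1]
```

Emit:
apply_moves(
  deltas=[
    {"x":0.7,"y":-3.5,"z":-2.3,"ax":1.7,"ay":0.4,"az":0.1},
    {"x":1.7,"y":-8,"z":-5.3,"ax":3.6,"ay":0.8,"az":0.1},
    {"x":2.7,"y":-12.7,"z":-8.5,"ax":5.5,"ay":1.2,"az":0.1},
    {"x":3.7,"y":-17.2,"z":-12,"ax":7.5,"ay":1.6,"az":0.1},
    {"x":4.6,"y":-21.5,"z":-15.5,"ax":9.4,"ay":2.1,"az":0.1},
  ],
)

```text
time_s: 11.75
position: [0.5515, 0.0638, 0.1627]
ee_rot: [[0.978, 0.158, -0.138], [0.21, -0.747, 0.63], [-0.003, -0.645, -0.764]]
wrist_force: [0.4, -0.2, -2.1]
width: 0.0485
```

Run:
```python
from h import *
s=look("9",(80,230,240,440),3)
plan(s,[(40,3),(42,3),(44,3),(46,3),(48,3),(50,3),(52,3)])
```

```text
t 11.75 loc [ 10.6 -89.3 162.7] tiltaxis -0.001 0.645 -0.764 w 48.5 F [ 0.4 -0.2 -2.1] q [ 0.73  0.73 -0.72  1.74 -0.24  1.06 -1.13]
PANEL n 510 lean 38.6 len 211.7 thick 44.6 foot [17.8 -1.8] top [-114.4  163.5]
40 3 [-86. 165.] to (np.float64(11.048657456382072), np.float64(-85.98102647458768), np.float64(164.80556904067765), 40) d [-0.2  3.4  2.1] rv [-0.1 -0.2  0.2]
42 3 [-90. 161.] to (np.float64(11.048657456382072), np.float64(-90.1348913210739), np.float64(160.97237552070447), 42) d [ 0.6 -0.7 -1.8] rv [1.8 0.2 0.2]
44 3 [-94. 157.] to (np.float64(11.048657456382072), np.float64(-94.05200766120001), np.float64(156.94306195705292), 44) d [ 1.5 -4.5 -5.8] rv [3.8 0.6 0.2]
46 3 [-98. 153.] to (np.float64(11.048657456382072), np.float64(-97.7112023302568), np.float64(152.7225374476321), 46) d [  2.3  -8.1 -10. ] rv [5.7 1.  0.2]
48 3 [-101.  148.] to (np.float64(11.048657456382072), np.float64(-101.08879354474945), np.float64(148.31594405143483), 48) d [  3.  -11.4 -14.4] rv [7.7 1.5 0.2]
50 3 [-104.  144.] to (np.float64(11.048657456382072), np.float64(-104.15792396086853), np.float64(143.72865052373066), 50) d [  3.6 -14.4 -19. ] rv [9.6 1.9 0.1]
52 3 [-107.  139.] to (np.float64(11.048657456382072), np.float64(-106.88768074066803), np.float64(138.9662457750647), 52) d [  4.2 -17.1 -23.8] rv [11.6  2.3  0.1]
```

View pics/s_9.png

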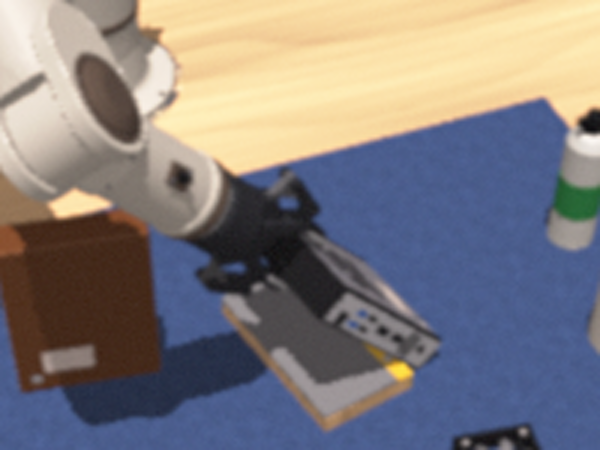

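```bash
cat >> h.py <<'E'
def clear():
    from rig import read_camera
    c=read_camera("top"); W=cloud(c)*1000; L=loc(W.reshape(-1,3))
    m=(W[...,2].ravel()>228)&(W[...,0].ravel()>400); L=L[m]
    for v0 in range(-360,-60,20):
        k=(abs(L[:,1]-v0)<10)
        if k.any(): print(v0,np.percentile(L[k][:,0],[1,99]).round(0),np.percentile(L[k][:,2],[1,99]).round(0))
    cv2.imwrite("pics/topc.png",cv2.resize(c["pixels"][100:300,220:480,::-1],None,fx=3,fy=3))
    # scene view: lowest arm points near the brown box
    c=read_camera("scene"); L=loc((cloud(c)*1000).reshape(-1,3))
    k=(L[:,2]>222)&(L[:,0]<-30)&(L[:,0]>-220)&(L[:,1]<-150)&(L[:,1]>-420)
    if k.any(): print("scene low over box region z",np.percentile(L[k][:,2],[0.5,5,50]).round(0),"n",k.sum())
E
python3 - <<'E'
from h import *
clear()
E
```

```text
-360 [-200.   30.] [416. 627.]
-340 [-197.   32.] [445. 637.]
-320 [-192.   52.] [464. 640.]
-300 [-188.   63.] [443. 632.]
-280 [-185.   59.] [427. 612.]
-260 [-44.  48.] [368. 484.]
-240 [-29.  48.] [347. 422.]
-220 [-30.  48.] [310. 386.]
-200 [-31.  44.] [301. 363.]
-180 [-29.  42.] [275. 340.]
-160 [-29.  42.] [260. 308.]
-140 [-20.  35.] [239. 291.]
-120 [-117.   20.] [ 234. 1425.]
-100 [-4. 22.] [229. 278.]
-80 [-4. 20.] [228. 265.]
scene low over box region z [461. 497. 567.] n 3690
```

View pics/topc.png

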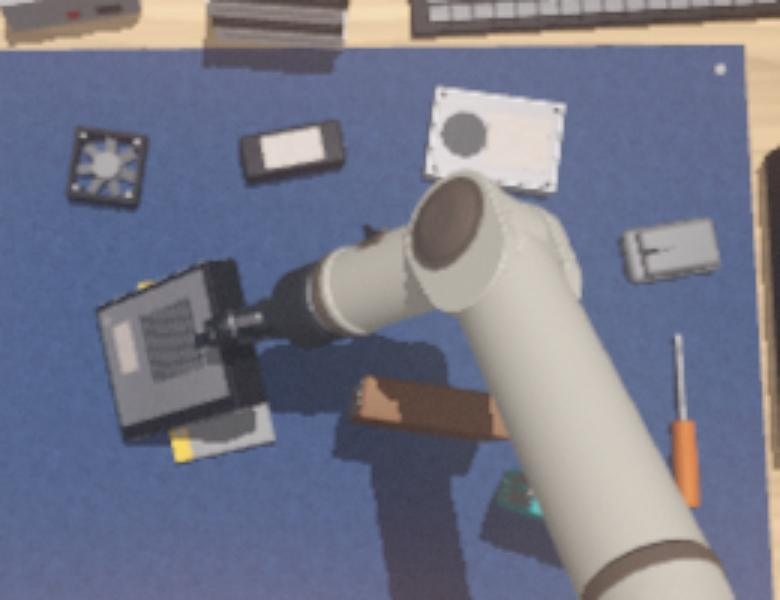

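Emit:
apply_moves(
  deltas=[
    {"x":0.5,"y":-2,"z":-2,"ax":2,"ay":0.3,"az":0.2},
    {"x":1.5,"y":-5,"z":-6,"ax":3.9,"ay":0.7,"az":0.2},
    {"x":2.3,"y":-8.5,"z":-10,"ax":5.8,"ay":1.1,"az":0.2},
    {"x":3,"y":-11.5,"z":-14.5,"ax":7.7,"ay":1.5,"az":0.2},
    {"x":3.6,"y":-14.5,"z":-19,"ax":9.6,"ay":1.9,"az":0.1},
  ],
)

```text
time_s: 12.4
position: [0.5554, 0.0477, 0.1425]
ee_rot: [[0.978, 0.133, -0.162], [0.21, -0.629, 0.749], [-0.002, -0.766, -0.643]]
wrist_force: [1.3, -2.0, -1.6]
width: 0.0486
```

```bash
cat >> h.py <<'E'
def plane(tag):
    # lean & yaw from the cover plane, scene cloud: fit plane to cloud points in cover region
    c=np.load(f"s_{tag}.npz"); hsv=cv2.cvtColor(c["pixels"],cv2.COLOR_RGB2HSV)
    L=loc((cloud(c)*1000).reshape(-1,3)).reshape(c["pixels"].shape)
    m=(L[...,0]>UC+35)&(L[...,0]<UC+65)&(L[...,1]>-60)&(L[...,1]<70)&(L[...,2]>35)
    P=L[m]
    # iterative plane fit
    best=None;rng=np.random.default_rng(0)
    for _ in range(300):
        a,b,d=P[rng.choice(len(P),3,False)]; n=np.cross(b-a,d-a); l=np.linalg.norm(n)
        if l<1e-6: continue
        n/=l; k=abs((P-a)@n)<2
        if best is None or k.sum()>best.sum(): best=k
    Q=P[best]; q=Q.mean(0); n=np.linalg.svd(Q-q)[2][2]; n*=np.sign(n[2])
    print("COVER n",best.sum(),len(P),"normal",n.round(3),"lean",np.degrees(np.arctan2(n[2],n[1])).round(1),"q",q.round(1))
E
python3 - <<'E'
from h import *
s=look("10",(80,230,240,440),3)
plane("9");plane("10")
plan(s,[(50,3),(52,3),(54,3),(56,3),(58,3),(60,3)])
E
```

```text
t 12.4 loc [  10.9 -105.9  142.5] tiltaxis 0.001 0.766 -0.643 w 48.6 F [ 1.3 -2.  -1.6] q [ 0.8   0.88 -0.74  1.68 -0.28  1.13 -1.03]
PANEL n 571 lean 48.1 len 209.3 thick 49.9 foot [25.5 -2.1] top [-130.3  137.7]
COVER n 64 64 normal [0.011 0.76  0.65 ] lean 40.5 q [ 60.6 -11.9 101.7]
COVER n 118 122 normal [0.022 0.646 0.763] lean 49.7 q [61.4 -6.8 84.3]
50 3 [-104.  144.] to (np.float64(11.048657456382072), np.float64(-104.15792396086853), np.float64(143.72865052373066), 50) d [-0.3  1.7  1.2] rv [ 0.  -0.1  0.2]
52 3 [-107.  139.] to (np.float64(11.048657456382072), np.float64(-106.88768074066803), np.float64(138.9662457750647), 52) d [ 0.3 -1.  -3.5] rv [2.  0.3 0.2]
54 3 [-109.  134.] to (np.float64(11.048657456382072), np.float64(-109.2419198363161), np.float64(134.034532062031), 54) d [ 0.8 -3.3 -8.5] rv [3.9 0.7 0.2]
56 3 [-111.  129.] to (np.float64(11.048657456382072), np.float64(-111.1776727521167), np.float64(128.93951791811662), 56) d [  1.2  -5.2 -13.5] rv [5.9 1.1 0.2]
58 3 [-113.  124.] to (np.float64(11.048657456382072), np.float64(-112.64295318287988), np.float64(123.68741083322918), 58) d [  1.5  -6.6 -18.8] rv [7.8 1.6 0.2]
60 3 [-114.  118.] to (np.float64(11.048657456382072), np.float64(-113.5736835487436), np.float64(118.28460969082656), 60) d [  1.7  -7.5 -24.2] rv [9.8 2.  0.2]
```

View pics/s_10.png

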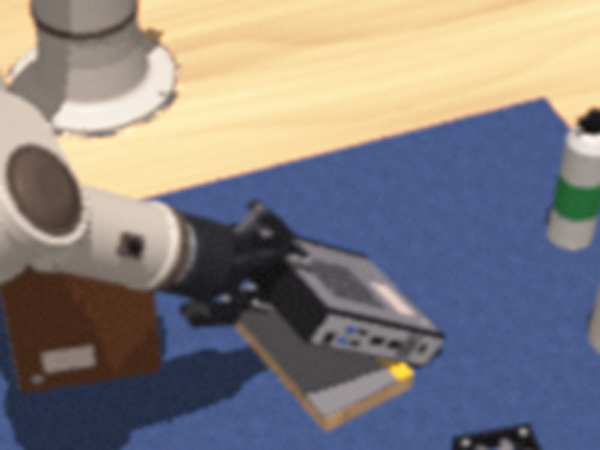

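Emit:
apply_moves(
  deltas=[
    {"x":0.3,"y":-1,"z":-3.5,"ax":2,"ay":0.3,"az":0.2},
    {"x":0.5,"y":-2.5,"z":-6,"ax":3,"ay":0.5,"az":0.2},
    {"x":0.8,"y":-3.5,"z":-8.5,"ax":4,"ay":0.7,"az":0.2},
    {"x":1,"y":-4.5,"z":-11,"ax":5,"ay":0.9,"az":0.2},
    {"x":1.2,"y":-5.5,"z":-13.5,"ax":6,"ay":1.1,"az":0.2},
  ],
)

```text
time_s: 12.95
position: [0.5561, 0.0411, 0.127]
ee_rot: [[0.977, 0.116, -0.177], [0.212, -0.543, 0.813], [-0.001, -0.832, -0.555]]
wrist_force: [0.0, -0.5, -2.1]
width: 0.0486
```

```bash
cat >> h.py <<'E'
def ends(tag):
    """s along underside from the foot end: project cover points on cover plane; foot end edge"""
    c=np.load(f"s_{tag}.npz")
    L=loc((cloud(c)*1000).reshape(-1,3))
    m=(L[:,0]>UC-60)&(L[:,0]<UC+74)&(L[:,1]>-180)&(L[:,1]<110)&(L[:,2]>35); P=L[m]
    n0=np.array([0,.5,.8])
    best=None;rng=np.random.default_rng(0)
    for _ in range(500):
        a,b,d=P[rng.choice(len(P),3,False)]; n=np.cross(b-a,d-a); l=np.linalg.norm(n)
        if l<1e-6: continue
        n/=l
        if abs(n[0])>.2 or abs(n[2])<.3: continue
        k=abs((P-a)@n)<2.5
        if best is None or k.sum()>best.sum(): best=k
    Q=P[best]; q=Q.mean(0); n=np.linalg.svd(Q-q)[2][2]; n*=np.sign(n[2])
    # plane edge direction down to foot in v-z
    t=np.array([0,n[2],-n[1]]);t/=np.linalg.norm(t)
    a=(Q-np.array([0,0,25.]))@t   # distance from edge along underside direction
    off=(q-np.array([0,0,25.]))@n
    print("ENDS n",len(Q),"normal",n.round(3),"lean",np.degrees(np.arctan2(n[2],n[1])).round(1),"edge->cover dist (42 if on edge)",off.round(1),"s foot",np.percentile(a,99.5).round(1),"top",np.percentile(a,.5).round(1),"u",np.percentile(Q[:,0],[.5,99.5]).round(0))
E
python3 - <<'E'
from h import *
s=look("11",(80,230,240,440),3)
ends("10");ends("11")
plan(s,[(56,3),(58,3),(60,3),(62,3)])
E
```

```text
t 12.95 loc [  10.2 -112.5  127. ] tiltaxis 0.0 0.832 -0.555 w 48.6 F [ 0.  -0.5 -2.1] q [ 0.83  0.98 -0.74  1.63 -0.3   1.18 -0.97]
PANEL n 600 lean 54.3 len 209.4 thick 53.3 foot [31.3 -1.8] top [-138.7  120.4]
ENDS n 701 normal [-0.001  0.637  0.771] lean 50.4 edge->cover dist (42 if on edge) 41.2 s foot 31.8 top -248.4 u [-47.  85.]
ENDS n 903 normal [0.003 0.554 0.833] lean 56.4 edge->cover dist (42 if on edge) 41.3 s foot 34.5 top -237.1 u [-48.  85.]
56 3 [-111.  129.] to (np.float64(11.048657456382072), np.float64(-111.1776727521167), np.float64(128.93951791811662), 56) d [0.6 1.5 1.9] rv [-0.2 -0.1  0.1]
58 3 [-113.  124.] to (np.float64(11.048657456382072), np.float64(-112.64295318287988), np.float64(123.68741083322918), 58) d [ 0.9  0.1 -3.3] rv [1.7 0.3 0.1]
60 3 [-114.  118.] to (np.float64(11.048657456382072), np.float64(-113.5736835487436), np.float64(118.28460969082656), 60) d [ 1.1 -0.8 -8.7] rv [3.7 0.7 0.1]
62 3 [-114.  113.] to (np.float64(11.048657456382072), np.float64(-113.88930146697108), np.float64(112.73769697186296), 62) d [  1.1  -1.1 -14.3] rv [5.6 1.1 0.1]
```

View pics/s_11.png

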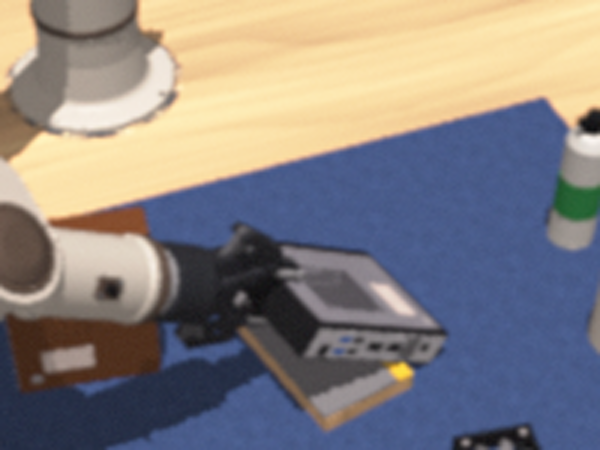

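Emit:
apply_moves(
  deltas=[
    {"x":0,"y":0,"z":0,"ax":0,"ay":0,"az":0},
    {"x":0,"y":0,"z":0,"ax":0,"ay":0,"az":0},
  ],
  hand=0.61,
)

```text
time_s: 13.2
position: [0.5556, 0.0408, 0.126]
ee_rot: [[0.977, 0.115, -0.177], [0.211, -0.542, 0.813], [-0.003, -0.832, -0.554]]
wrist_force: [0.2, 0.0, -3.3]
width: 0.0522
```

Emit:
apply_moves(
  deltas=[
    {"x":0,"y":0,"z":0,"ax":1,"ay":0.2,"az":0},
    {"x":0,"y":0,"z":0,"ax":1.5,"ay":0.3,"az":0},
  ],
  hand=0.66,
)

```text
time_s: 13.4
position: [0.5556, 0.041, 0.1261]
ee_rot: [[0.977, 0.111, -0.18], [0.212, -0.52, 0.828], [-0.002, -0.847, -0.531]]
wrist_force: [0.3, -0.2, -2.1]
width: 0.056
```

Emit:
apply_moves(
  deltas=[
    {"x":0,"y":0,"z":0,"ax":1,"ay":0.2,"az":0},
    {"x":0,"y":0,"z":0,"ax":1.5,"ay":0.3,"az":0},
  ],
  hand=0.72,
)

```text
time_s: 13.6
position: [0.5555, 0.0408, 0.1258]
ee_rot: [[0.977, 0.106, -0.183], [0.211, -0.496, 0.842], [-0.002, -0.862, -0.508]]
wrist_force: [-0.5, -0.1, -2.4]
width: 0.0613
```

Run:
```python
from h import *
s=look("12",(80,230,240,440),3)
ends("12")
clear()
```

```text
t 13.6 loc [   9.6 -112.7  125.8] tiltaxis 0.0 0.862 -0.508 w 61.3 F [-0.5 -0.1 -2.4] q [ 0.84  1.02 -0.74  1.62 -0.31  1.21 -0.95]
PANEL n 611 lean 57.2 len 207.5 thick 54.1 foot [36.1 -2.1] top [-138.3  110.4]
ENDS n 972 normal [0.    0.515 0.857] lean 59.0 edge->cover dist (42 if on edge) 41.1 s foot 43.1 top -170.2 u [-47.  85.]
-360 [-137.   51.] [282. 429.]
-340 [-30.  42.] [266. 320.]
-320 [-30.  53.] [255. 300.]
-300 [-29.  46.] [244. 288.]
-280 [-30.  43.] [232. 275.]
-260 [-29.  42.] [229. 264.]
-240 [-22.  33.] [229. 253.]
-220 [-16.  30.] [229. 240.]
-200 [-4. 18.] [228. 231.]
-160 [-4. 19.] [228. 234.]
-140 [-4.  6.] [228. 231.]
-120 [-117. -117.] [1425. 1425.]
scene low over box region z [376. 394. 464.] n 1722
```

View pics/s_12.png

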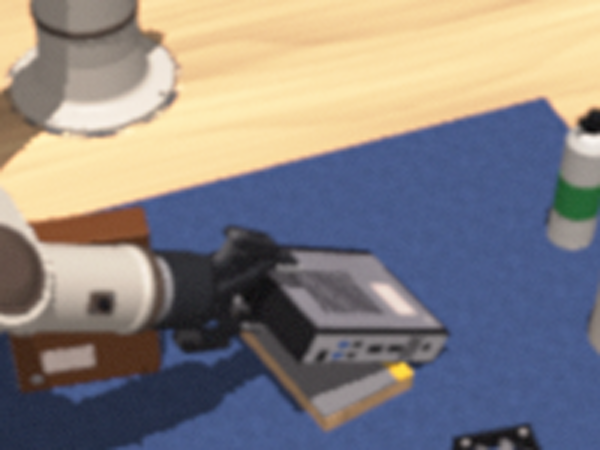

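View pics/topc.png

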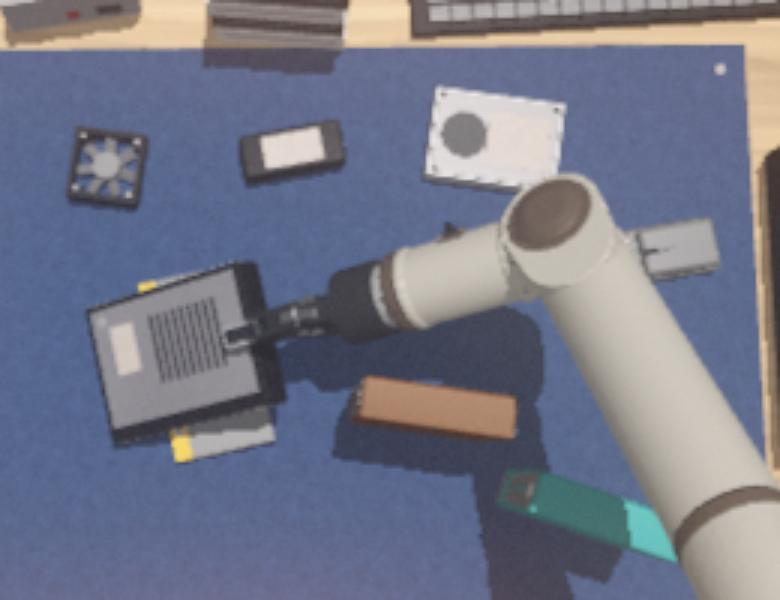

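```bash
cat >> h.py <<'E'
def low(s0,rows,S=50,h=28.4,b=8,u=UC):
    for th,tau,c in rows:
        t=np.radians(th);a=np.radians(tau)
        C=np.array([-(205-S)*np.sin(t),25+(205-S)*np.cos(t)])
        n=np.array([np.cos(a),np.sin(a)]);d=np.array([np.sin(a),-np.cos(a)])
        p=C+h*n-(b-c)*d
        print(th,tau,end=" "); delta(s0,u,p[0],p[1],tau,-1)
E
python3 - <<'E'
from h import *
from rig import *
s=read_state()
low(s,[(59,59.5,16),(61,61,16),(63,62.5,15.5),(65,64,15),(67,64,15),(69,64,15),(71,64,14.5)])
E
```

```text
59 59.5 to (np.float64(11.048657456382072), np.float64(-111.55380881721119), np.float64(125.24086286391208), 59.5) d [ 1.2  1.4 -0.6] rv [ 0.1 -0.1  0.1]
61 61 to (np.float64(11.048657456382072), np.float64(-114.80050373449521), np.float64(121.1062138589704), 61) d [ 1.9 -1.8 -4.7] rv [1.5 0.2 0.1]
63 62.5 to (np.float64(11.048657456382072), np.float64(-118.33976938448536), np.float64(117.09652052262851), 62.5) d [ 2.7 -5.3 -8.7] rv [3.  0.5 0.1]
65 64 to (np.float64(11.048657456382072), np.float64(-121.73640809777676), np.float64(112.96298345718122), 64) d [  3.4  -8.6 -12.8] rv [4.5 0.8 0.1]
67 64 to (np.float64(11.048657456382072), np.float64(-123.93695339222428), np.float64(108.02047780321024), 64) d [  3.9 -10.7 -17.8] rv [4.5 0.8 0.1]
69 64 to (np.float64(11.048657456382072), np.float64(-125.9636672141623), np.float64(103.00418506689437), 64) d [  4.3 -12.7 -22.8] rv [4.5 0.8 0.1]
71 64 to (np.float64(11.048657456382072), np.float64(-128.2634773481397), np.float64(98.13940240162663), 64) d [  4.8 -15.  -27.7] rv [4.5 0.8 0.1]
```

Emit:
apply_moves(
  deltas=[
    {"x":1,"y":-1.5,"z":-4,"ax":1.5,"ay":0.2,"az":0.1},
    {"x":2,"y":-5,"z":-8.5,"ax":3,"ay":0.5,"az":0.1},
    {"x":3,"y":-8.5,"z":-13,"ax":4.5,"ay":0.8,"az":0.1},
    {"x":3.6,"y":-10.5,"z":-17.5,"ax":4.5,"ay":0.8,"az":0.1},
    {"x":4,"y":-12.5,"z":-22.5,"ax":4.5,"ay":0.8,"az":0.1},
  ],
)

```text
time_s: 14.25
position: [0.5594, 0.0278, 0.1023]
ee_rot: [[0.977, 0.093, -0.191], [0.212, -0.427, 0.879], [0.0, -0.899, -0.437]]
wrist_force: [0.2, 0.1, -2.5]
width: 0.0614
```

Run:
```python
from h import *
s=look("13",(80,230,240,440),3)
ends("13")
low(s,[(69,64,15),(71,64,14.5),(73,64,14),(75,64,14),(77,64,14),(79,64,13.5),(81,64,13)])
```

```text
t 14.25 loc [  10.6 -126.2  102.3] tiltaxis 0.001 0.899 -0.437 w 61.4 F [ 0.2  0.1 -2.5] q [ 0.86  1.11 -0.73  1.56 -0.31  1.26 -0.91]
PANEL n 655 lean 67.8 len 207.3 thick 59.7 foot [41.6  4.1] top [-150.4   82.3]
ENDS n 1211 normal [0.003 0.349 0.937] lean 69.6 edge->cover dist (42 if on edge) 41.7 s foot 46.0 top -158.2 u [-47.  84.]
69 64 to (np.float64(11.048657456382072), np.float64(-125.9636672141623), np.float64(103.00418506689437), 64) d [0.4 0.3 0.7] rv [-0.1 -0.   0. ]
71 64 to (np.float64(11.048657456382072), np.float64(-128.2634773481397), np.float64(98.13940240162663), 64) d [ 0.9 -2.  -4.2] rv [-0.1 -0.   0. ]
73 64 to (np.float64(11.048657456382072), np.float64(-130.3847323276657), np.float64(93.21313826618608), 64) d [ 1.3 -4.  -9.1] rv [-0.1 -0.   0. ]
75 64 to (np.float64(11.048657456382072), np.float64(-131.87599822820079), np.float64(88.01247602505258), 64) d [  1.6  -5.5 -14.3] rv [-0.1 -0.   0. ]
77 64 to (np.float64(11.048657456382072), np.float64(-133.18485519510665), np.float64(82.76293745746094), 64) d [  1.9  -6.8 -19.6] rv [-0.1 -0.   0. ]
79 64 to (np.float64(11.048657456382072), np.float64(-134.7591056109327), np.float64(77.69010389092088), 64) d [  2.3  -8.3 -24.6] rv [-0.1 -0.   0. ]
81 64 to (np.float64(11.048657456382072), np.float64(-136.14798199194072), np.float64(72.58123726218675), 64) d [  2.5  -9.7 -29.7] rv [-0.1 -0.   0. ]
```

View pics/s_13.png

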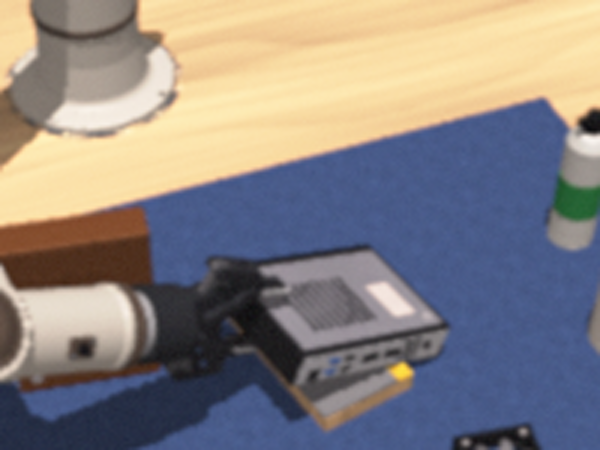

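Emit:
apply_moves(
  deltas=[
    {"x":0.7,"y":-2,"z":-4.5,"ax":0,"ay":0,"az":0},
    {"x":1.2,"y":-4,"z":-9.5,"ax":0,"ay":0,"az":0},
    {"x":1.5,"y":-5.5,"z":-14.5,"ax":0,"ay":0,"az":0},
    {"x":1.9,"y":-7,"z":-19.5,"ax":0,"ay":0,"az":0},
    {"x":2.2,"y":-8.3,"z":-24.5,"ax":0,"ay":0,"az":0},
  ],
)

```text
time_s: 14.8
position: [0.5616, 0.0192, 0.0768]
ee_rot: [[0.977, 0.093, -0.191], [0.212, -0.428, 0.878], [-0.0, -0.899, -0.438]]
wrist_force: [-0.3, 0.8, -3.6]
width: 0.0616
```

Run:
```python
from h import *
s=look("14",(80,230,240,440),3)
ends("14")
clear()
low(s,[(79,64,13.5),(81,64,13),(83,64,13),(85,64,13),(87,64,13),(88,64,13),(89,64,13),(90,64,13)])
```

```text
t 14.8 loc [  10.9 -135.    76.8] tiltaxis 0.001 0.899 -0.438 w 61.6 F [-0.3  0.8 -3.6] q [ 0.85  1.15 -0.71  1.53 -0.29  1.26 -0.89]
PANEL n 682 lean 78.0 len 204.9 thick 62.9 foot [44.  12.3] top [-156.4   54.8]
ENDS n 1297 normal [-0.002  0.183  0.983] lean 79.4 edge->cover dist (42 if on edge) 41.4 s foot 45.8 top -156.8 u [-47.  84.]
-360 [-7. 26.] [228. 236.]
-340 [10. 12.] [228. 229.]
-120 [-117. -117.] [1425. 1425.]
scene low over box region z [300. 311. 383.] n 421
79 64 to (np.float64(11.048657456382072), np.float64(-134.7591056109327), np.float64(77.69010389092088), 64) d [0.1 0.3 0.9] rv [-0. -0.  0.]
81 64 to (np.float64(11.048657456382072), np.float64(-136.14798199194072), np.float64(72.58123726218675), 64) d [ 0.4 -1.  -4.2] rv [-0. -0.  0.]
83 64 to (np.float64(11.048657456382072), np.float64(-136.90094270409926), np.float64(67.22364340874881), 64) d [ 0.6 -1.8 -9.5] rv [-0. -0.  0.]
85 64 to (np.float64(11.048657456382072), np.float64(-137.46646740391492), np.float64(61.84303530683796), 64) d [  0.7  -2.3 -14.9] rv [-0. -0.  0.]
87 64 to (np.float64(11.048657456382072), np.float64(-137.84386708665332), np.float64(56.44596839860727), 64) d [  0.8  -2.7 -20.3] rv [-0. -0.  0.]
88 64 to (np.float64(11.048657456382072), np.float64(-137.9618673876542), np.float64(53.74331716983862), 64) d [  0.8  -2.8 -23. ] rv [-0. -0.  0.]
89 64 to (np.float64(11.048657456382072), np.float64(-138.03268194893502), np.float64(51.03901817872991), 64) d [  0.8  -2.9 -25.7] rv [-0. -0.  0.]
90 64 to (np.float64(11.048657456382072), np.float64(-138.05628919969436), np.float64(48.33389518095096), 64) d [  0.8  -2.9 -28.4] rv [-0. -0.  0.]
```

View pics/s_14.png

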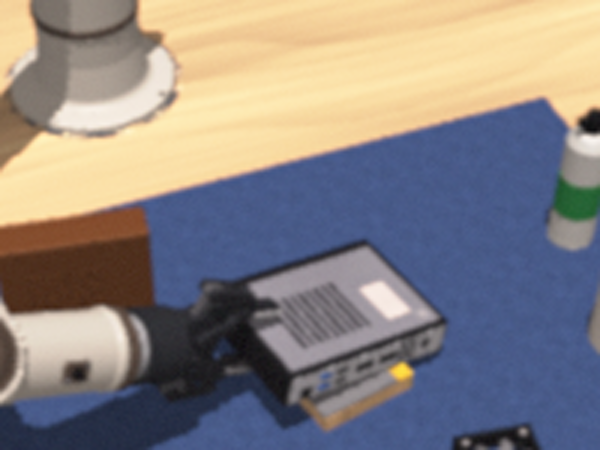

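View pics/topc.png

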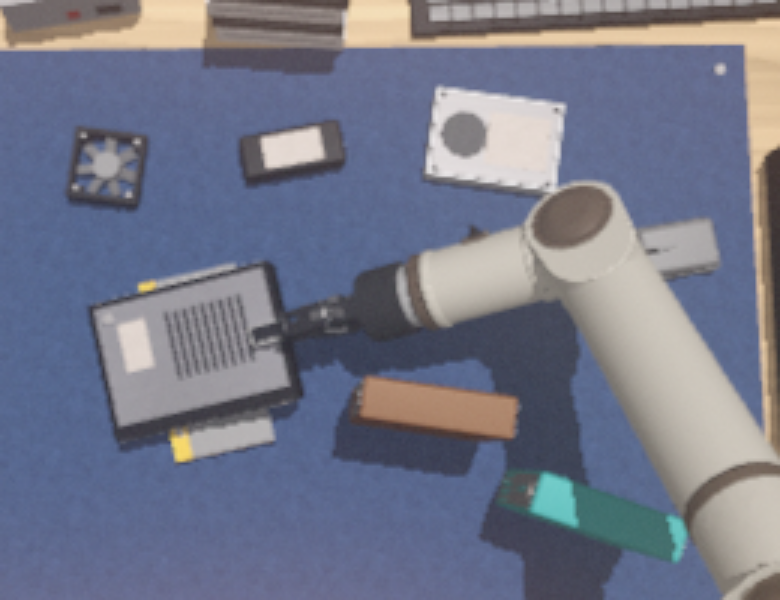

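Emit:
apply_moves(
  deltas=[
    {"x":0.3,"y":-1,"z":-4.5,"ax":0,"ay":0,"az":0},
    {"x":0.5,"y":-1.8,"z":-9,"ax":0,"ay":0,"az":0},
    {"x":0.6,"y":-2.2,"z":-13,"ax":0,"ay":0,"az":0},
    {"x":0.7,"y":-2.5,"z":-17,"ax":0,"ay":0,"az":0},
    {"x":0.8,"y":-2.7,"z":-20,"ax":0,"ay":0,"az":0},
  ],
)

```text
time_s: 15.45
position: [0.5624, 0.0163, 0.0562]
ee_rot: [[0.977, 0.092, -0.191], [0.212, -0.428, 0.879], [-0.001, -0.899, -0.438]]
wrist_force: [0.2, -0.2, -2.4]
width: 0.0613
```

Run:
```python
from h import *
s=look("15",(110,230,290,410),5)
ends("15")
low(s,[(87,64,13),(88,64,13),(89,64,13),(90,64,13),(91,64,13)])
```

```text
t 15.45 loc [  11.  -138.    56.2] tiltaxis 0.001 0.899 -0.438 w 61.3 F [ 0.2 -0.2 -2.4] q [ 0.84  1.18 -0.7   1.51 -0.28  1.25 -0.88]
PANEL n 681 lean 86.2 len 201.3 thick 65.0 foot [44.3 20.4] top [-156.5   33.6]
ENDS n 1346 normal [-0.01   0.036  0.999] lean 87.9 edge->cover dist (42 if on edge) 42.4 s foot 44.3 top -156.2 u [-48.  84.]
87 64 to (np.float64(11.048657456382072), np.float64(-137.84386708665332), np.float64(56.44596839860727), 64) d [-0.   0.2  0.2] rv [-0.  -0.1  0.1]
88 64 to (np.float64(11.048657456382072), np.float64(-137.9618673876542), np.float64(53.74331716983862), 64) d [ 0.   0.1 -2.5] rv [-0.  -0.1  0.1]
89 64 to (np.float64(11.048657456382072), np.float64(-138.03268194893502), np.float64(51.03901817872991), 64) d [ 0.  -0.  -5.2] rv [-0.  -0.1  0.1]
90 64 to (np.float64(11.048657456382072), np.float64(-138.05628919969436), np.float64(48.33389518095096), 64) d [ 0.  -0.  -7.9] rv [-0.  -0.1  0.1]
91 64 to (np.float64(11.048657456382072), np.float64(-138.03268194893502), np.float64(45.62877218317202), 64) d [  0.   -0.  -10.6] rv [-0.  -0.1  0.1]
```

View pics/s_15.png

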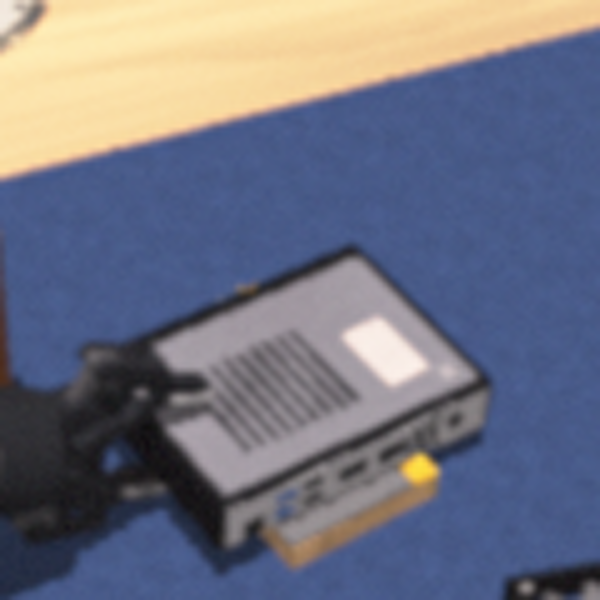

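Emit:
apply_moves(
  deltas=[
    {"x":0,"y":0,"z":-2,"ax":0,"ay":0,"az":0},
    {"x":0,"y":0,"z":-4,"ax":0,"ay":0,"az":0},
    {"x":0,"y":0,"z":-5.5,"ax":0,"ay":0,"az":0},
    {"x":0,"y":0,"z":-7,"ax":0,"ay":0,"az":0},
    {"x":0,"y":0,"z":-8,"ax":0,"ay":0,"az":0},
  ],
)

```text
time_s: 16.0
position: [0.5623, 0.0167, 0.0484]
ee_rot: [[0.977, 0.092, -0.191], [0.212, -0.427, 0.879], [-0.001, -0.9, -0.437]]
wrist_force: [-0.6, -0.2, -0.4]
width: 0.0611
```

Run:
```python
from h import *
s=look("16",(110,230,290,410),5)
ends("16")
low(s,[(90,64,13),(91,64,13)])
```

```text
t 16.0 loc [  11.  -137.7   48.4] tiltaxis 0.001 0.9 -0.437 w 61.1 F [-0.6 -0.2 -0.4] q [ 0.84  1.2  -0.7   1.51 -0.28  1.24 -0.87]
PANEL n 677 lean 87.7 len 199.9 thick 63.5 foot [44.4 22. ] top [-155.3   30.1]
ENDS n 1416 normal [0.005 0.001 1.   ] lean 90.0 edge->cover dist (42 if on edge) 42.7 s foot 44.3 top -156.6 u [-48.  85.]
90 64 to (np.float64(11.048657456382072), np.float64(-138.05628919969436), np.float64(48.33389518095096), 64) d [ 0.1 -0.4 -0.1] rv [-0.1 -0.1  0.1]
91 64 to (np.float64(11.048657456382072), np.float64(-138.03268194893502), np.float64(45.62877218317202), 64) d [ 0.1 -0.4 -2.8] rv [-0.1 -0.1  0.1]
```

View pics/s_16.png

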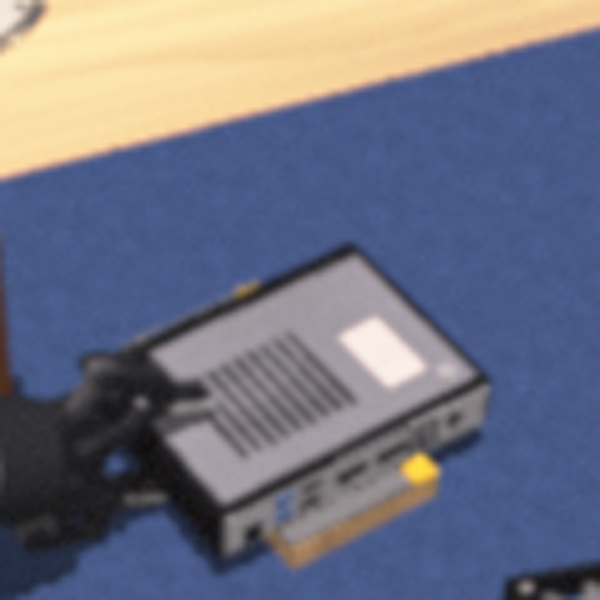

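Emit:
apply_moves(
  deltas=[
    {"x":0,"y":0,"z":-0.5,"ax":0,"ay":0,"az":0},
    {"x":0,"y":0,"z":-0.5,"ax":0,"ay":0,"az":0},
    {"x":1,"y":-5,"z":-0.5,"ax":0,"ay":0,"az":0},
    {"x":3,"y":-15,"z":-0.5,"ax":0,"ay":0,"az":0},
  ],
  hand=0.8,
)

```text
time_s: 16.45
position: [0.565, 0.002, 0.0481]
ee_rot: [[0.977, 0.092, -0.192], [0.213, -0.426, 0.879], [-0.001, -0.9, -0.436]]
wrist_force: [-0.9, 0.0, -0.3]
width: 0.0683
```

Run:
```python
from h import *
s=look("17",(110,230,290,410),5)
ends("17")
```

```text
t 16.45 loc [  10.6 -152.6   48.1] tiltaxis -0.001 0.9 -0.436 w 68.3 F [-0.9  0.  -0.3] q [ 0.85  1.2  -0.69  1.48 -0.27  1.27 -0.87]
PANEL n 672 lean 87.9 len 199.6 thick 65.0 foot [44.5 21.3] top [-154.9   28.4]
ENDS n 1399 normal [-0.005 -0.002  1.   ] lean 90.1 edge->cover dist (42 if on edge) 42.7 s foot 44.0 top -156.1 u [-48.  84.]
```

View pics/s_17.png

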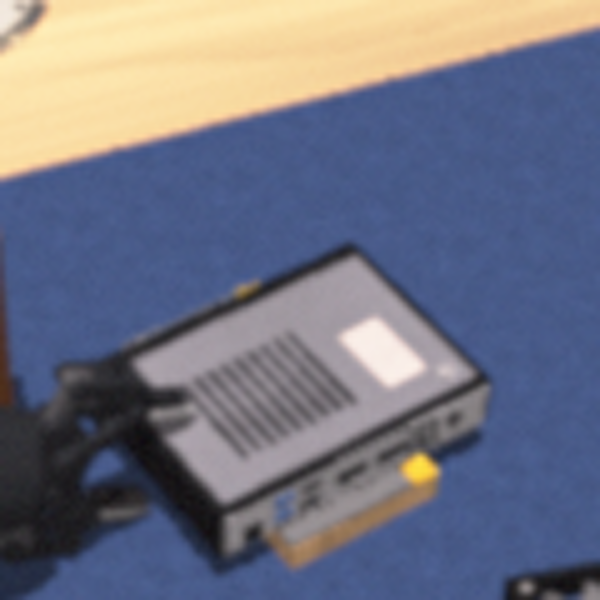

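Emit:
apply_moves(
  deltas=[
    {"x":3,"y":-15,"z":0,"ax":0,"ay":0,"az":0},
    {"x":7,"y":-32,"z":3,"ax":0,"ay":0,"az":0},
    {"x":10,"y":-48,"z":25,"ax":0,"ay":0,"az":0},
    {"x":11,"y":-52,"z":65,"ax":0,"ay":0,"az":0},
    {"x":11,"y":-52,"z":110,"ax":0,"ay":0,"az":0},
  ],
)

```text
time_s: 17.0
position: [0.577, -0.0552, 0.157]
ee_rot: [[0.978, 0.088, -0.187], [0.207, -0.429, 0.879], [-0.003, -0.899, -0.438]]
wrist_force: [0.2, -0.8, 0.3]
width: 0.0685
```

Emit:
apply_moves(
  deltas=[
    {"x":0,"y":0,"z":40,"ax":0,"ay":0,"az":0},
    {"x":0,"y":0,"z":85,"ax":0,"ay":0,"az":0},
    {"x":0,"y":0,"z":120,"ax":0,"ay":0,"az":0},
    {"x":0,"y":0,"z":120,"ax":0,"ay":0,"az":0},
  ],
)

```text
time_s: 17.4
position: [0.5791, -0.0557, 0.2829]
ee_rot: [[0.979, 0.095, -0.183], [0.206, -0.432, 0.878], [0.005, -0.897, -0.442]]
wrist_force: [-0.1, 0.1, 0.1]
width: 0.068
```

Run:
```python
from h import *
from rig import *
s=look("18",(60,260,220,500),2)
ends("18")
c=read_camera("top"); np.savez("top18.npz",**c)
cv2.imwrite("pics/top18.png",c["pixels"][:,:,::-1])
W=cloud(c)*1000
m=(abs(W[...,2]-67)<8)&(W[...,0]>380)&(W[...,0]<700)&(W[...,1]>-60)&(W[...,1]<260)
n,l,st,_=cv2.connectedComponentsWithStats(m.astype(np.uint8)); i=1+np.argmax(st[1:,4])
print(rect(W[l==i]/1000),"z",np.percentile(W[l==i][:,2],[1,50,99]).round(1),loc(W[l==i]).min(0).round(1),loc(W[l==i]).max(0).round(1))
```

```text
t 17.4 loc [  12.1 -211.9  282.9] tiltaxis 0.008 0.897 -0.442 w 68.0 F [-0.1  0.1  0.1] q [ 0.93  0.91 -0.78  1.4  -0.38  1.57 -1.04]
PANEL n 684 lean 87.6 len 199.9 thick 64.8 foot [44.4 22.2] top [-155.4   30.6]
ENDS n 1438 normal [0.007 0.003 1.   ] lean 89.8 edge->cover dist (42 if on edge) 42.2 s foot 44.8 top -156.2 u [-48.  84.]
(array([543.7, 100. ]), array([151.5, 205.1]), 12.41) z [61.2 67.9 73.7] [ -65.3 -154.9   59.1] [86.2 50.3 74.9]
```

View pics/s_18.png

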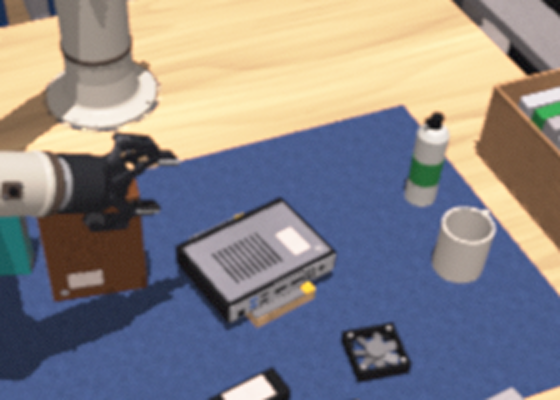

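View pics/top18.png

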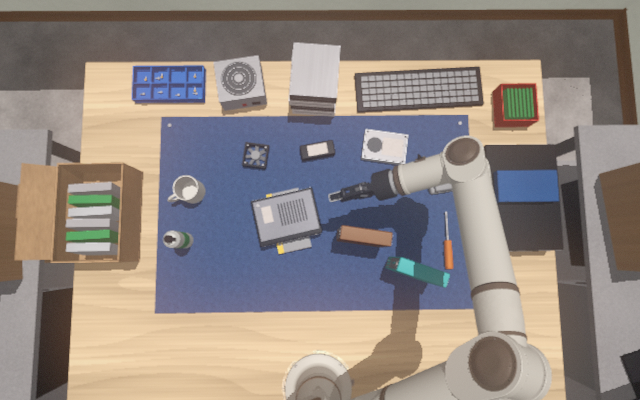

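The computer lies flat, yawed 12.4° against the block's 12.2°, overhanging the block's edges by about 50 mm and 45 mm. The arm is clear of it, so I'm handing in.

Run:
```python
from h import *
from rig import *
a=cloud(np.load("top0.npz"))*1000;b=cloud(np.load("top18.npz"))*1000
for nm,x,y in [("mug",635,413),("duster",474,430),("fan",755,206),("brick",770,-3),("drive",781,-231),("screwdriver",462,-428),("brown",475,-139),("turq",369,-299)]:
    r=[]
    for W in (a,b):
        m=(W[...,2]>12)&(W[...,2]<216)&(np.hypot(W[...,0]-x,W[...,1]-y)<110)
        n,l,st,_=cv2.connectedComponentsWithStats(m.astype(np.uint8)); i=1+np.argmax(st[1:,4]); r.append(rect(W[l==i]/1000))
    print(nm,*r)
print(sign_off())
```

```text
mug (array([635.5, 428.5]), array([106.2,  78.4]), 89.16) (array([635.5, 428. ]), array([105.3,  77.9]), 89.5)
duster (array([473.6, 435.4]), array([52.5, 49.6]), 0.41) (array([473.6, 435.8]), array([49.7, 52.5]), 88.63)
fan (array([754.6, 205.8]), array([81. , 82.1]), 81.41) (array([755.8, 206. ]), array([80.9, 82.1]), 81.37)
brick (array([770. ,  -2.6]), array([ 51.8, 115.1]), 9.48) (array([770.1,  -2.7]), array([ 51.1, 115.1]), 10.0)
drive (array([ 780.8, -231.3]), array([147.8, 104. ]), 81.5) (array([ 780.2, -231. ]), array([148. , 103.1]), 81.71)
screwdriver (array([ 462.2, -427.8]), array([187.6,  26.1]), 3.43) (array([ 432.4, -431. ]), array([127.9,  25.6]), 0.94)
brown (array([ 474.8, -138.6]), array([151.6,  43. ]), 80.94) (array([ 474.8, -138.7]), array([151.8,  43.1]), 81.05)
turq (array([ 369. , -298.9]), array([153.1,  43.1]), 70.14) (array([ 369.4, -298.1]), array([151.7,  43. ]), 70.19)
the job is handed in; nothing more can be done
None
```

The computer now lies flat and square on the block, cover up, with nothing touching it. I handed the job in at about 17.5 s.

**How it was done:** I straddled its top with the jaws about 7 mm wider than it is thick. One finger pushed it past its balance at about 17–20° and the other caught it. From there it was eased down the stop edge, and the fingers opened in small steps so the lower one alone supported the top end. That finger was then lowered clear and pulled out. Wrist force readings stayed under about 4 N.

**Last checks:**
- **Flatness:** the cover lies level within 0.5°, and its median height is 67.9 mm; 67 mm was expected.
- **Squareness:** its yaw is 12.4° against the block's 12.2°.
- **Overhang:** about 50 mm at the foot end and 45 mm at the top end.
- **Bystanders:** the mug, duster, fan, brick, drive and the two lookalike boxes are all within about 1 mm of where they started.

**Checks that were incomplete or disagreed:**
- **Screwdriver:** it came out about 30 mm off and 60 mm short in the last view. The arm probably hid part of it; it never came near it.
- **Mouse:** it was also mostly hidden by the arm, so I did not measure it again.
- **Lean from the socket panel:** this reading came out 1–2° low once the cover came into view, so I used the cover plane instead.

While turning the hand around early on, I first went the wrong way and the last joint came up against its range limit at 2.57 rad. I reversed straight away.

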